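# Book in and gauge a batch of hot-air nozzles

### The job

Book the batch in first: take the hand scanner from its dock, hold it square-on to the job label on the sloped stand, window centred about 10 cm from the label, steady for two seconds, and stand it back in its dock. Then, working from the tallest nozzle on the bench to the shortest (there are three or four), slide each nozzle upright down over the gauge pin as far as it will go; stand it upright, wholly on the long cork pad if it goes fully home on the gauge block, or on the square pad if it stops short. Leave the other things on the bench where they are.

Things in the scene. Friction and masses are not known exactly. Their poses are not given: they have to be found in the camera images.
- nozzle100a: Steel hot-air nozzle standing on its open end, cylinder 44 mm across with a foot flange 56 mm across and 12 mm high; 100 mm tall in all, the top 10 mm a stub 22 mm across. Origin: centre of its underside; z up. Its hidden socket below is 27 mm wide and 34 mm deep (goes home) or only 12 mm deep (stops short); the name does not tell which. At most one of each height is present.
- nozzle100b: Steel hot-air nozzle standing on its open end, cylinder 44 mm across with a foot flange 56 mm across and 12 mm high; 100 mm tall in all, the top 10 mm a stub 22 mm across. Origin: centre of its underside; z up. Its hidden socket below is 27 mm wide and 34 mm deep (goes home) or only 12 mm deep (stops short); the name does not tell which. At most one of each height is present.
- nozzle88a: Steel hot-air nozzle standing on its open end, cylinder 44 mm across with a foot flange 56 mm across and 12 mm high; 88 mm tall in all, the top 10 mm a stub 22 mm across. Origin: centre of its underside; z up. Its hidden socket below is 27 mm wide and 34 mm deep (goes home) or only 12 mm deep (stops short); the name does not tell which. At most one of each height is present.
- nozzle88b: Steel hot-air nozzle standing on its open end, cylinder 44 mm across with a foot flange 56 mm across and 12 mm high; 88 mm tall in all, the top 10 mm a stub 22 mm across. Origin: centre of its underside; z up. Its hidden socket below is 27 mm wide and 34 mm deep (goes home) or only 12 mm deep (stops short); the name does not tell which. At most one of each height is present.
- nozzle76a: Steel hot-air nozzle standing on its open end, cylinder 44 mm across with a foot flange 56 mm across and 12 mm high; 76 mm tall in all, the top 10 mm a stub 22 mm across. Origin: centre of its underside; z up. Its hidden socket below is 27 mm wide and 34 mm deep (goes home) or only 12 mm deep (stops short); the name does not tell which. At most one of each height is present.
- nozzle76b: Steel hot-air nozzle standing on its open end, cylinder 44 mm across with a foot flange 56 mm across and 12 mm high; 76 mm tall in all, the top 10 mm a stub 22 mm across. Origin: centre of its underside; z up. Its hidden socket below is 27 mm wide and 34 mm deep (goes home) or only 12 mm deep (stops short); the name does not tell which. At most one of each height is present.
- nozzle64a: Steel hot-air nozzle standing on its open end, cylinder 44 mm across with a foot flange 56 mm across and 12 mm high; 64 mm tall in all, the top 10 mm a stub 22 mm across. Origin: centre of its underside; z up. Its hidden socket below is 27 mm wide and 34 mm deep (goes home) or only 12 mm deep (stops short); the name does not tell which. At most one of each height is present.
- nozzle64b: Steel hot-air nozzle standing on its open end, cylinder 44 mm across with a foot flange 56 mm across and 12 mm high; 64 mm tall in all, the top 10 mm a stub 22 mm across. Origin: centre of its underside; z up. Its hidden socket below is 27 mm wide and 34 mm deep (goes home) or only 12 mm deep (stops short); the name does not tell which. At most one of each height is present.
- gauge: Fixed gauge: aluminium block 80 x 80 x 15 mm with a steel pin standing at its centre, 24 mm in diameter and 30 mm tall above the block (tip at 45 mm, its last 8 mm tapered to 14 mm). Origin: centre of the block's underside.
- gauge_seat (a point): Centre of the gauge block's top face, at the foot of the pin, 15 mm above the table: a sound nozzle's underside comes to here, a blocked one's stops 18 mm above it. The pin tip is 30 mm above it.
- long_pad: Cork pad for nozzles that go home, fixed flat on the table, 280 mm (x) by 85 mm (y), 1 mm thin (no rim). Origin: its centre, at table height.
- square_pad: Cork pad for nozzles that stop short, fixed flat on the table, 150 x 150 mm, 1 mm thin (no rim). Origin: its centre, at table height.
- scanner: Hand scanner standing nose down, 126 mm tall: grey head 60 (x) x 50 (y) x 34 mm high, above it a black handle 36 (x) x 28 (y) mm from 34 to 126 mm. Origin: centre of the window on the underside of the head. z points up along the handle; it looks along -z.
- scanner_spot (a point): Point on the scanner's line of sight, 100 mm in front of the window: bring it to the label's centre.
- dock: Fixed black dock for the scanner: shallow open box 90 (x) x 80 (y) mm outside, 78 x 68 mm inside, floor at 6 mm, rim at 16 mm. Origin: centre of its underside; the scanner stands in it with their x axes along one another.
- job_label: White label with black bars, 60 (x) x 80 (y) mm, on the sloped face of a loose white stand (110 x 100 mm, 71 mm high). Origin: the label's centre, 44 mm above the table; z is the outward normal, sloped 0.5 rad from vertical towards the robot's side.
- solder_spool: Bystander, to be left alone: metal solder spool, 52 mm across, 40 mm tall. Origin: centre of its underside.
- phone: Bystander, to be left alone: black phone lying flat, 150 x 72 x 9 mm. Origin: centre of its underside.
- driver: Bystander, to be left alone: screwdriver lying flat, 150 mm long. Origin: centre of its underside.
- flux_bottle: Bystander, to be left alone: capped bottle, 40 mm across, 90 mm tall. Origin: centre of its underside.
- tweezers: Bystander, to be left alone: steel tweezers lying flat, 120 mm long. Origin: centre of its underside.
- sponge_holder: Bystander, to be left alone: black holder with a yellow sponge, 90 x 70 x 22 mm. Origin: centre of its underside.
- circuit_board: Bystander, to be left alone: green circuit board lying flat, 75 x 50 x 6 mm. Origin: centre of its underside.
There are look-alikes about, which are no part of the job. Leave any red look-alike of the nozzle100b alone.

How it is judged:
On the way, in this order (a step that is already met when the one before it is completed fails the run):
1. the scanner is held steady and square-on about 100 mm from the job label (x of scanner_spot in the frame of job_label between -0.022 and 0.022 m and y of scanner_spot in the frame of job_label between -0.022 and 0.022 m and z of scanner_spot in the frame of job_label between -0.045 and 0.045 m and z of scanner in the frame of job_label above 0.04 m and angle between the z axis of scanner and the z axis of job_label, either way round below 0.27 rad and linear speed of scanner below 0.03 m/s and angular speed of scanner below 0.2 rad/s), for 0.8 s.
2. the 100 mm nozzle, if there is one, is slid down the gauge pin as far as it goes (((horizontal distance between nozzle100a and gauge_seat below 0.005 m and z of nozzle100a in the frame of gauge_seat between -0.004 and 0.004 m and angle between nozzle100a's own z axis and vertical below 0.12 rad) or (horizontal distance between nozzle100b and gauge_seat below 0.005 m and z of nozzle100b in the frame of gauge_seat between -0.004 and 0.023 m and angle between nozzle100b's own z axis and vertical below 0.12 rad))), for 0.2 s.
3. the 88 mm nozzle, if there is one, is slid down the gauge pin as far as it goes (((horizontal distance between nozzle88a and gauge_seat below 0.005 m and z of nozzle88a in the frame of gauge_seat between -0.004 and 0.023 m and angle between nozzle88a's own z axis and vertical below 0.12 rad) or (horizontal distance between nozzle88b and gauge_seat below 0.005 m and z of nozzle88b in the frame of gauge_seat between -0.004 and 0.004 m and angle between nozzle88b's own z axis and vertical below 0.12 rad))), for 0.2 s.
4. the 76 mm nozzle, if there is one, is slid down the gauge pin as far as it goes (((horizontal distance between nozzle76a and gauge_seat below 0.005 m and z of nozzle76a in the frame of gauge_seat between -0.004 and 0.023 m and angle between nozzle76a's own z axis and vertical below 0.12 rad) or (horizontal distance between nozzle76b and gauge_seat below 0.005 m and z of nozzle76b in the frame of gauge_seat between -0.004 and 0.004 m and angle between nozzle76b's own z axis and vertical below 0.12 rad))), for 0.2 s.
5. the 64 mm nozzle, if there is one, is slid down the gauge pin as far as it goes (((horizontal distance between nozzle64a and gauge_seat below 0.005 m and z of nozzle64a in the frame of gauge_seat between -0.004 and 0.004 m and angle between nozzle64a's own z axis and vertical below 0.12 rad) or (horizontal distance between nozzle64b and gauge_seat below 0.005 m and z of nozzle64b in the frame of gauge_seat between -0.004 and 0.023 m and angle between nozzle64b's own z axis and vertical below 0.12 rad))), for 0.2 s.
At the end, for the whole second after the job is handed in: Every nozzle that goes fully home stands upright (within 7 degrees) wholly on the long pad (centre at least 12 mm inside its edge), every one that stops short likewise on the square pad, at rest; the scanner stands in its dock (x of nozzle100a in the frame of long_pad between -0.128 and 0.128 m and y of nozzle100a in the frame of long_pad between -0.0305 and 0.0305 m and z of each of nozzle100a, nozzle88b, nozzle76b, nozzle64a in the frame of long_pad below 0.012 m and angle between each of nozzle100a, nozzle100b, nozzle88a, nozzle88b, nozzle76a, nozzle76b, nozzle64a, nozzle64b's own z axis and vertical below 0.12 rad and linear speed of each of nozzle100a, nozzle100b, nozzle88a, nozzle88b, nozzle76a, nozzle76b, nozzle64a, nozzle64b, scanner below 0.02 m/s and x of nozzle100b in the frame of square_pad between -0.063 and 0.063 m and y of nozzle100b in the frame of square_pad between -0.063 and 0.063 m and z of each of nozzle100b, nozzle88a, nozzle76a, nozzle64b in the frame of square_pad below 0.012 m and x of nozzle88a in the frame of square_pad between -0.063 and 0.063 m and y of nozzle88a in the frame of square_pad between -0.063 and 0.063 m and x of nozzle88b in the frame of long_pad between -0.128 and 0.128 m and y of nozzle88b in the frame of long_pad between -0.0305 and 0.0305 m and x of nozzle76a in the frame of square_pad between -0.063 and 0.063 m and y of nozzle76a in the frame of square_pad between -0.063 and 0.063 m and x of nozzle76b in the frame of long_pad between -0.128 and 0.128 m and y of nozzle76b in the frame of long_pad between -0.0305 and 0.0305 m and x of nozzle64a in the frame of long_pad between -0.128 and 0.128 m and y of nozzle64a in the frame of long_pad between -0.0305 and 0.0305 m and x of nozzle64b in the frame of square_pad between -0.063 and 0.063 m and y of nozzle64b in the frame of square_pad between -0.063 and 0.063 m and x of scanner in the frame of dock between -0.016 and 0.016 m and y of scanner in the frame of dock between -0.016 and 0.016 m and z of scanner in the frame of dock below 0.012 m and angle between scanner's own z axis and vertical below 0.1 rad); the robot touches nothing.
It fails at once if one of the other things on the bench is shoved more than 50 mm (distance of any of solder_spool, phone, driver, flux_bottle, tweezers, sponge_holder, circuit_board from where it was at the start of the episode above 0.05 m).
Of nozzle100a, nozzle100b only 1 to 1 are there at a start; the rules pass over those that are not, and their reading is None.
Of nozzle88a, nozzle88b only 1 to 1 are there at a start; the rules pass over those that are not, and their reading is None.
Of nozzle76a, nozzle76b only 1 to 1 are there at a start; the rules pass over those that are not, and their reading is None.
Of nozzle64a, nozzle64b only 1 to 1 are there at a start; the rules pass over those that are not, and their reading is None.
Of nozzle100a, nozzle100b, nozzle88a, nozzle88b, nozzle76a, nozzle76b, nozzle64a, nozzle64b only 7 to 8 are there at a start; the rules pass over those that are not, and their reading is None.
At some moment in a run one of nozzle100a, nozzle100b, nozzle88a, nozzle88b, nozzle76a, nozzle76b, nozzle64a, nozzle64b, label_stand may be knocked a few centimetres aside while the robot is not near it.
It also fails if it takes over 210 s, if anything falls off the work surface, if the arm or the gripper's body presses on something with over 40 N, if the wrist force passes 120 N, or if a joint passes its speed limit or range.

### The arm

A 6-joint arm with a two-finger parallel gripper is mounted at the origin on the work surface. World frame = base frame: x ahead of the robot, y to its left, z up, the work surface at z = 0. Lengths are in m, angles in rad, forces in N, time in s.
With the tool pointing down it reaches from about 0.3 to 0.875 m from the base axis. Payload 6.4 kg.
Tool frame: the origin (TCP) lies midway between the tips of the shut fingers; the grasp point (between the pads) lies 19 mm behind it; z points along the fingers, y is the line along which they close (so a half turn about z gives the same grasp; the last joint's range is limited). The gripper opens to 85 mm and grips with 20 to 120 N. Pads are 22 mm wide; open, the fingers measure 114 mm over their backs; the gripper's body (76 mm by 85 mm) begins 54 mm behind the grasp point. The pads swing forward as they close: fully open they stand 13 mm farther back than shut.
Start: joints at [-1.427, 0.181, 1.607, -0, 1.354, -0.206], TCP at [0.197, -0.54, 0.231] pointing down, gripper open.
Joint ranges: [-2.99, 2.99], [-0.89, 2.07], [0.3, 2.58], [-1.14, 4.28], [0, 2.63], [-3.12, 3.12]. Speed limits (rad/s): [2.57, 2.57, 3.01, 3.14, 3.14, 3.14].

### API

Orientations are given as a unit quaternion [w, x, y, z].
In Python, from bench import get_obs, camera, hand_in gives the robot as it stands.
- The arm moves only by the tool carry_out, never from a script. Its argument "plan" is a list that holds one entry, the list of rows, each a list of 7 numbers: the shift along the world's x, y, z in m, then the turn, a rotation vector about the world's x, y, z in rad, then the opening, from 0 (shut) to 1 (fully open). In form: [[[x, y, z, rx, ry, rz, hand], ...]]. A call has exactly 5 rows; each row is the pose to reach, as a shift and turn from the pose commanded when the call began; what a row does not reach only later rows make up. A row lasts 1/12 s, in which the tool goes at most 41.7 mm and 7.16 degrees, less where a joint would pass 70% of its speed; a pose out of reach is approached as far as the arm can. A call with a gripper value outside its range is refused whole. The fingers move at their own pace and stop on an object; the grip force is fixed at half the most. Time passes only in rows, so rows that repeat a pose let the fingers close, or fill a call up. It gives the time, the measured TCP pose, the force, the opening and the grip force at its end, in the units of the state.
- get_obs(): the state, without advancing time (a new reading comes with each control period).
- camera(name): name is "scene" or "side" or "wrist"; returns a dict with "pixels" (420x560x3 uint8, red, green, blue), "z_map" (420x560 float32, m along the optical axis (not along the pixel's ray), 0 where there is no reading), "camera_matrix" (3x3 intrinsics, pixels), "k1" (the pictures are not rectified: a ray, as slopes to the right and down, at radius r is drawn at 1 + k1 r^2 times it, then the intrinsics apply), "cam_to_world" (4x4, takes a point from camera to world coordinates). Camera axes: x right, y up, looking along -z (the intrinsics and any distortion apply to the point x, -y, -z); pixel columns grow to the right and rows downward; lengths in m; the calibration is good to about 2 mm. A picture is of the moment at which its call begins.
- hand_in(): hands the job in; it is judged then, once.
The state is a dict: "time_s": time; "q": joint angles; "dq": joint speeds; "joint_efforts": joint torques, N m; "eef_pos": TCP position; "eef_rot": TCP orientation; "wrist_force": force on the tool from outside, world axes, zero at the start; "torque": the same for the moment, N m; "opening": opening from 0.0 (shut) to 1.0 (fully open); "grasp_force": force on a finger pad.
Only numpy, scipy, OpenCV 4.12 (cv2) and the standard library are available. Lean on these libraries where they do the work, as an engineer would, in place of code of your own. Each camera call takes 0.05 s, during which the arm holds its last target. There are 200 camera calls.

## Working session

There is one attempt and no reset: what is moved stays moved. The work goes in short steps, Python scripts to look and compute and a tool call to move; the robot and the scene stay as the last step left them, time stands still between calls to the robot, and variables do not carry over. Pictures are saved under pics/ and viewed, at most 14 in all, crops included, and the job is handed in when it is done.

Besides the shell and the picture viewer there is one more tool, called after "Call:" by a JSON object that holds its "op" and its "data". carry_out: Moves the arm, as the interface text tells. Its arguments: {"type":"object","properties":{"plan":{"type":"array","items":{"type":"array","items":{"type":"array","items":{"type":"number"}}}}},"required":["plan"]}

```bash
mkdir -p pics; ls; cat > h.py <<'E'
import numpy as np, cv2
from bench import get_obs, camera, hand_in
def snap(n, f=None):
    c=camera(n)
    if f: cv2.imwrite('pics/'+f,c['pixels'][:,:,::-1])
    return c
def pts(c):
    """world point for every pixel from z_map"""
    K=c['camera_matrix'];z=c['z_map'];h,w=z.shape
    d=rays(c)
    P=d*z[...,None]
    T=c['cam_to_world']
    return P@T[:3,:3].T+T[:3,3]
def rays(c):
    K=c['camera_matrix'];h,w=c['z_map'].shape
    u,v=np.meshgrid(np.arange(w),np.arange(h))
    x=(u-K[0,2])/K[0,0];y=(v-K[1,2])/K[1,1]
    a,b=x.copy(),y.copy()
    for _ in range(20):
        s=1+c['k1']*(a*a+b*b);a=x/s;b=y/s
    return np.dstack([a,-b,-np.ones_like(a)])
def pix(c,p):
    T=np.linalg.inv(c['cam_to_world']);q=T[:3,:3]@np.array(p)+T[:3,3]
    a,b=q[0]/-q[2],-q[1]/-q[2];s=1+c['k1']*(a*a+b*b);K=c['camera_matrix']
    return K[0,0]*a*s+K[0,2],K[1,1]*b*s+K[1,2]
def plane(c,mask,z):
    """cast masked pixels on plane z"""
    T=c['cam_to_world'];d=rays(c)[mask]@T[:3,:3].T;o=T[:3,3]
    return o[:2]+d[:,:2]*((z-o[2])/d[:,2])[:,None]
E
python3 - <<'E'
from h import *
for n in ['scene','side','wrist']:
    c=snap(n,n+'0.png');print(n,c['cam_to_world'].round(3).tolist(),c['k1'],c['camera_matrix'].round(1).tolist(),(c['z_map']==0).mean())
print(get_obs())
E
```

```text
pics
scene [[0.869, -0.294, 0.399, 0.966], [0.495, 0.492, -0.716, -0.659], [0.014, 0.819, 0.573, 0.587], [0.0, 0.0, 0.0, 1.0]] 0.018312729839608 [[421.7, 0.0, 284.9], [0.0, 421.7, 208.7], [0.0, 0.0, 1.0]] 0.0038860544217687075
side [[0.993, 0.058, -0.104, 0.46], [-0.119, 0.481, -0.869, -0.838], [-0.001, 0.875, 0.484, 0.51], [0.0, 0.0, 0.0, 1.0]] -0.10902207353680869 [[459.2, 0.0, 274.6], [0.0, 459.2, 211.7], [0.0, 0.0, 1.0]] 0.003937074829931973
wrist [[0.342, 0.897, 0.279, 0.27], [-0.94, 0.327, 0.1, -0.514], [-0.001, -0.296, 0.955, 0.375], [0.0, 0.0, 0.0, 1.0]] 0.007889674530764309 [[348.3, 0.0, 279.9], [0.0, 348.3, 208.2], [0.0, 0.0, 1.0]] 0.003975340136054422
{'time_s': 0.15, 'q': array([-1.42729940e+00,  1.81350390e-01,  1.60777372e+00, -1.32604096e-05,
        1.35380323e+00, -2.06302991e-01]), 'dq': array([-0.00079943, -0.00380198, -0.00389913, -0.00243827, -0.00210674,
        0.000108  ]), 'joint_efforts': array([ 1.19270924e-03, -4.45263326e+01, -3.51694858e+01, -3.43756883e-04,
        5.78779494e-03, -1.69441762e-05]), 'eef_pos': array([ 0.1970075 , -0.53974895,  0.23060458]), 'eef_rot': array([-6.67218099e-04,  9.84743484e-01,  1.74010994e-01,  1.44826017e-05]), 'wrist_force': array([-0.65323845, -0.42547101,  0.31809992]), 'torque': array([ 0.00183414, -0.0216402 , -0.03427177]), 'grasp_force': 0.0, 'opening': 0.997085562161302}
```

View pics/scene0.png

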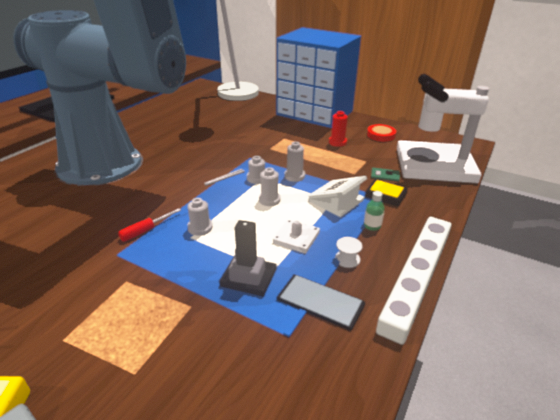

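View pics/side0.png

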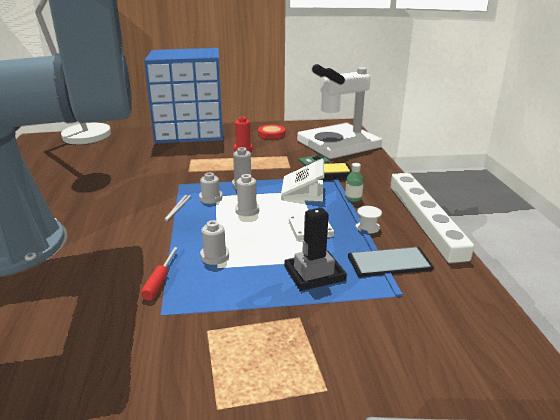

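The scene picture shows four grey nozzles: short at (257,170), tall at (295,160), and two at (269,187) and (199,217). The red look-alike is at (340,128). The scanner in its dock is at (247,260), the gauge at (297,232), the label stand at (340,195), the long pad at (318,155) and the square pad at (130,325).

```bash
cat >> h.py <<'E'
def cloud():
    P=[];C=[]
    for n in ['scene','side']:
        c=snap(n);p=pts(c);m=c['z_map']>0
        P.append(p[m]);C.append(c['pixels'][m])
    return np.vstack(P),np.vstack(C).astype(int)
def nozzles(c,rng=((0.2,.9),(-.6,.6))):
    """grey blobs above table; returns top height, and xy from stub"""
    p=pts(c);px=c['pixels'].astype(int)
    sat=px.max(2)-px.min(2)
    m=(sat<35)&(p[...,2]>.02)&(p[...,2]<.2)&(p[...,0]>rng[0][0])&(p[...,0]<rng[0][1])&(p[...,1]>rng[1][0])&(p[...,1]<rng[1][1])&(c['z_map']>0)
    n,l,s,ce=cv2.connectedComponentsWithStats(m.astype(np.uint8),connectivity=4)
    out=[]
    for i in range(1,n):
        if s[i,4]<60: continue
        q=p[l==i];zt=np.percentile(q[:,2],98)
        t=q[q[:,2]>zt-.004]
        mid=q[q[:,2]<zt-.015]
        fit=circ(mid[:,:2],.022) if len(mid)>20 else None
        out.append((ce[i].round(0),s[i,4],round(zt,4),t[:,:2].mean(0).round(4),fit))
    return out
def circ(xy,r):
    from scipy.optimize import least_squares
    x0=xy.mean(0)
    f=least_squares(lambda v:np.hypot(*(xy-v).T)-r,x0,loss='soft_l1',f_scale=.002)
    return f.x.round(4)
E
python3 - <<'E'
from h import *
for n in ['scene','side']:
    c=snap(n)
    print(n)
    for o in nozzles(c): print(*o)
    p=pts(c);px=cv2.cvtColor(c['pixels'],cv2.COLOR_RGB2HSV).astype(int)
    # cork: orange hue
    m=((px[...,0]>8)&(px[...,0]<24)&(px[...,1]>90)&(px[...,2]>170)&(abs(p[...,2])<.02)).astype(np.uint8)
    m=cv2.morphologyEx(m,cv2.MORPH_CLOSE,np.ones((5,5)))
    k,l,s,ce=cv2.connectedComponentsWithStats(m)
    for i in range(1,k):
        if s[i,4]>500:
            q=plane(c,l==i,.001);print('cork',ce[i].round(),s[i,4],cv2.minAreaRect((q*1000).astype(np.float32)))
    m=(px[...,2]>225)&(px[...,1]<40)&(p[...,2]>.02)&(p[...,2]<.09)&(p[...,1]>-.1)&(p[...,1]<.25)&(p[...,0]<.75)
    q=p[m];print('white',len(q),q.min(0),q.max(0))
E
```

```text
scene
[286.  71.] 269 0.1831 [0.2795 0.5654] [0.2782 0.5811]
[305.  75.] 279 0.1836 [0.3489 0.5647] [0.3492 0.5813]
[324.  78.] 301 0.1838 [0.419  0.5651] [0.419  0.5809]
[286.  89.] 255 0.1234 [0.2796 0.5644] [0.2794 0.5807]
[304.  93.] 261 0.1229 [0.3474 0.5651] [0.3498 0.5809]
[323.  97.] 282 0.1228 [0.4187 0.5652] [0.4199 0.581 ]
[441. 140.] 3524 0.197 [0.831  0.4643] [0.8203 0.4716]
[285. 105.] 193 0.0623 [0.2765 0.5653] [0.2799 0.5813]
[303. 109.] 203 0.0628 [0.3474 0.565 ] [0.3478 0.5809]
[322. 114.] 222 0.0628 [0.4196 0.5649] [0.4199 0.5798]
[295. 158.] 449 0.0982 [0.5035 0.2197] [0.5012 0.2228]
[264. 177.] 756 0.0866 [0.5051 0.0865] [0.4931 0.092 ]
[340. 190.] 818 0.0681 [0.6908 0.1586] [0.656  0.1508]
[376. 196.] 85 0.0899 [0.7633 0.1152] None
[198. 212.] 494 0.0754 [ 0.4303 -0.0918] [ 0.4287 -0.0902]
[374. 217.] 197 0.0525 [0.777  0.1077] [0.7619 0.121 ]
[407. 276.] 1688 0.0414 [ 0.8882 -0.0288] [ 0.8868 -0.1906]
[246. 252.] 1488 0.1315 [ 0.6115 -0.1704] [ 0.6084 -0.1636]
[296. 227.] 132 0.0445 [ 0.6336 -0.013 ] [ 6.269e-01 -4.000e-04]
[348. 246.] 383 0.0405 [ 0.7591 -0.01
[... 1136 characters left out ...]
65 [0.4228 0.1596] [0.4226 0.1624]
[428. 215.] 1480 0.0425 [ 0.888  -0.0202] [ 0.8834 -0.0682]
[355. 188.] 179 0.0566 [0.7809 0.1094] [0.767  0.1225]
[369. 214.] 315 0.042 [ 0.7603 -0.0182] [ 0.7634 -0.0108]
[314. 244.] 1775 0.1325 [ 0.6107 -0.1707] [ 0.6105 -0.1624]
[213. 238.] 690 0.0766 [ 0.432  -0.0907] [ 0.4316 -0.0881]
[393. 418.] 127 0.1306 [ 0.6064 -0.5754] None
cork [211. 164.] 542 ((423.90045166015625, 372.16351318359375), (89.17876434326172, 123.9120864868164), 88.16543579101562)
cork [262. 363.] 8094 ((499.0512390136719, -362.26422119140625), (151.3173828125, 152.27906799316406), 5.165701866149902)
white 626 [ 0.40687282 -0.09926045  0.02003557] [0.74936839 0.22950548 0.08904138]
```

Candidates by height: 100 mm at (295,160), 88 mm at (269,187), 76 mm at (199,217) and 64 mm at (257,170), all grey. The one at (340,128) is red, so it is out. Next I measure the scanner, dock, gauge, label and long pad more finely.

```bash
python3 - <<'E'
from h import *
def R(q): return cv2.minAreaRect((q[:,:2]*1000).astype(np.float32))
for n in ['scene','side']:
    c=snap(n);p=pts(c);ok=c['z_map']>0;X,Y,Z=p[...,0],p[...,1],p[...,2];px=c['pixels'].astype(int)
    print(n)
    b=ok&(X>.52)&(X<.70)&(Y>-.27)&(Y<-.08)
    m=b&(Z>.125);q=p[m];print('handletop',len(q),np.median(q[:,2]),R(q))
    m=b&(Z>.036)&(Z<.046);q=p[m];print('headtop',len(q),R(q))
    m=b&(Z>.012)&(px.max(2)<75);q=p[m&(Z<.02)];print('dock rim',len(q),R(q),np.median(q[:,2]))
    b=ok&(X>.56)&(X<.70)&(Y>-.08)&(Y<.07)
    q=p[b&(Z>.0435)];print('pintop',len(q),q.mean(0))
    q=p[b&(Z>.022)&(Z<.036)];print('pin',len(q),circ(q[:,:2],.012))
    q=p[b&(Z>.011)&(Z<.019)];print('block',len(q),R(q),np.median(q[:,2]))
    # label stand
    b=ok&(X>.55)&(X<.75)&(Y>.07)&(Y<.25)&(Z>.015)
    q=p[b&(Z>.02)&(Z<.066)];
    # ransac plane
    rng=np.random.default_rng(0);best=0
    for _ in range(500):
        s=q[rng.choice(len(q),3,False)];nn=np.cross(s[1]-s[0],s[2]-s[0]);nn/=np.linalg.norm(nn)+1e-12
        if nn[2]<0:nn=-nn
        if not .75<nn[2]<.95: continue
        i=abs((q-s[0])@nn)<.0025
        if i.sum()>best:best=i.sum();bi=i
    f=q[bi];cc=f.mean(0);nn=np.linalg.svd(f-cc)[2][2];nn*=np.sign(nn[2])
    ex=np.cross([0,0,1.],nn);ex/=np.linalg.norm(ex);ey=np.cross(nn,ex)
    m=b&(abs((p-cc)@nn)<.006)
    dk=m&(px.max(2)<130);d=p[dk]-cc
    print('label n',nn,'tilt',np.arccos(nn[2]),'face',len(f),'dark',dk.sum())
    r=np.c_[d@ex,d@ey];lo,hi=r.min(0),r.max(0);print(' dark ext',lo,hi,'ctr',cc+ex*(lo+hi)[0]/2+ey*(lo+hi)[1]/2)
    e=np.c_[(p[m]-cc)@ex,(p[m]-cc)@ey];lo,hi=np.percentile(e,[1,99],axis=0);print(' face ext',lo,hi,'ctr',cc+ex*(lo+hi)[0]/2+ey*(lo+hi)[1]/2)
    hs=cv2.cvtColor(c['pixels'],cv2.COLOR_RGB2HSV).astype(int)
    m=((hs[...,0]>8)&(hs[...,0]<24)&(hs[...,1]>90)&(hs[...,2]>150)&(abs(Z)<.012)&(Y>.3)&(Y<.43)&(X>.25)&(X<.75))
    q=plane(c,m,.001);print('long',R(q))
a=cv2.imread('pics/side0.png')
cv2.imwrite('pics/c1.png',np.hstack([cv2.resize(a[140:290,270:400],None,fx=3,fy=3,interpolation=2),cv2.resize(a[140:290,170:300],None,fx=3,fy=3,interpolation=2)]))
E
```

```text
scene
handletop 210 0.1301595430944871 ((610.4220581054688, -167.89303588867188), (34.648929595947266, 28.896610260009766), 18.813861846923828)
headtop 333 ((610.2254638671875, -168.5032196044922), (59.11395263671875, 49.20806121826172), 19.497554779052734)
dock rim 225 ((616.8568115234375, -180.4913330078125), (87.59527587890625, 53.9593620300293), 14.615626335144043) 0.014634748764040473
pintop 15 [ 0.63367921 -0.01134532  0.04430855]
pin 57 [ 0.6326 -0.0096]
block 712 ((633.489501953125, -10.888004302978516), (80.07642364501953, 82.64830017089844), 5.48159122467041) 0.013845901849149633
label n [-0.4568357   0.08033478  0.88591617] tilt 0.4823308532541172 face 416 dark 0Traceback (most recent call last):
  File "<stdin>", line 30, in <module>
    return umr_minimum(a, axis, None, out, keepdims, initial, where)
ValueError: zero-size array to reduction operation minimum which has no identity
```

```bash
cat >> h.py <<'E'
def R(q): return cv2.minAreaRect((q[:,:2]*1000).astype(np.float32))
def label(c,verbose=1):
    p=pts(c);ok=c['z_map']>0;X,Y,Z=p[...,0],p[...,1],p[...,2];px=c['pixels'].astype(int)
    b=ok&(X>.53)&(X<.77)&(Y>.05)&(Y<.27)&(Z>.015)
    q=p[b&(Z>.02)&(Z<.066)]
    rng=np.random.default_rng(0);best=0
    for _ in range(500):
        s=q[rng.choice(len(q),3,False)];nn=np.cross(s[1]-s[0],s[2]-s[0]);nn/=np.linalg.norm(nn)+1e-12
        if nn[2]<0:nn=-nn
        if not .75<nn[2]<.95: continue
        i=abs((q-s[0])@nn)<.0025
        if i.sum()>best:best=i.sum();bi=i
    f=q[bi];cc=f.mean(0);nn=np.linalg.svd(f-cc)[2][2];nn*=np.sign(nn[2])
    ex=np.cross([0,0,1.],nn);ex/=np.linalg.norm(ex);ey=np.cross(nn,ex)
    m=b&(abs((p-cc)@nn)<.006)
    print('label n',nn,'tilt',np.arccos(nn[2]),'face',len(f))
    def ext(m,t,pc):
        d=p[m]-cc;r=np.c_[d@ex,d@ey];lo,hi=np.percentile(r,pc,axis=0);print(t,m.sum(),(hi-lo).round(4),'ctr',(cc+ex*(lo+hi)[0]/2+ey*(lo+hi)[1]/2).round(4))
    g=px.max(2)
    for th in (110,150): 
        if (m&(g<th)).sum()>5: ext(m&(g<th),'dark%d'%th,[0,100])
    ext(m,'face',[1,99]);return nn
E
python3 - <<'E'
from h import *
for n in ['scene','side']:
    c=snap(n);p=pts(c);ok=c['z_map']>0;X,Y,Z=p[...,0],p[...,1],p[...,2];px=c['pixels'].astype(int)
    print(n);label(c)
    if n=='side':
        b=ok&(X>.52)&(X<.70)&(Y>-.27)&(Y<-.08)
        for t,lo,hi in(('handle',.125,.2),('head',.036,.046),('dock',.012,.019)):
            q=p[b&(Z>lo)&(Z<hi)];print(t,len(q),R(q))
        b=ok&(X>.56)&(X<.70)&(Y>-.08)&(Y<.07)
        q=p[b&(Z>.0435)];print('pintop',len(q),q.mean(0))
        q=p[b&(Z>.022)&(Z<.036)];print('pin',len(q),circ(q[:,:2],.012))
        q=p[b&(Z>.011)&(Z<.019)];print('block',len(q),R(q))
    hs=cv2.cvtColor(c['pixels'],cv2.COLOR_RGB2HSV).astype(int)
    m=((hs[...,0]>8)&(hs[...,0]<24)&(hs[...,1]>90)&(hs[...,2]>150)&(abs(Z)<.012)&(Y>.3)&(Y<.43)&(X>.25)&(X<.75))
    q=plane(c,m,.001);print('long',R(q), np.percentile(q,[.5,99.5],axis=0))
a=cv2.imread('pics/side0.png')
cv2.imwrite('pics/c1.png',np.hstack([cv2.resize(a[140:290,270:400],None,fx=3,fy=3,interpolation=2),cv2.resize(a[140:290,170:300],None,fx=3,fy=3,interpolation=2)]))
E
```

```text
scene
label n [-0.46606814  0.08936651  0.8802239 ] tilt 0.4944625190884893 face 419
face 575 [0.1004 0.11  ] ctr [0.6457 0.1697 0.0435]
long ((550.6336669921875, 362.2004089355469), (95.817626953125, 386.3544616699219), 88.43851470947266) [[0.35917405 0.31461191]
 [0.64392583 0.41205709]]
side
label n [-0.47055051  0.09126555  0.87764048] tilt 0.49987917599064646 face 589
dark110 29 [0.05   0.0325] ctr [0.6486 0.1718 0.0449]
dark150 43 [0.0735 0.0694] ctr [0.6605 0.1576 0.0528]
face 767 [0.1009 0.1092] ctr [0.6489 0.1721 0.045 ]
handle 219 ((611.3953247070312, -167.37991333007812), (35.448822021484375, 29.597665786743164), 20.960420608520508)
head 364 ((611.195068359375, -167.68392944335938), (60.202606201171875, 51.150657653808594), 16.49446678161621)
dock 504 ((614.4186401367188, -166.09498596191406), (92.07537841796875, 83.54743957519531), 11.793618202209473)
pintop 0 [nan nan nan]<stdin>:10: RuntimeWarning: Mean of empty slice.
  ret = um.true_divide(
h.py:53: RuntimeWarning: Mean of empty slice.
  x0=xy.mean(0)
Traceback (most recent call last):
  File "h.py", line 54, in circ
    f=least_squares(lambda v:np.hypot(*(xy-v).T)-r,x0,loss='soft_l1',f_scale=.002)
ValueError: Initial guess is outside of provided bounds
```

The calls so far agree to about 2 mm: scanner (0.611,−0.168) with yaw about 19°, which matches the present tool yaw of 20°; label centre (0.647,0.171,0.044) with normal (−0.47,0.09,0.88). Moving over the scanner now.

Call:
{"op": "carry_out", "data": {"plan": [[[0.028, 0.025, 0, 0, 0, 0, 1], [0.056, 0.05, 0, 0, 0, 0, 1], [0.083, 0.074, 0, 0, 0, 0, 1], [0.11, 0.099, 0, 0, 0, 0, 1], [0.138, 0.124, 0, 0, 0, 0, 1]]]}}

```text
time_s: 0.82
eef_pos: [0.3359, -0.415, 0.2314]
eef_rot: [0.0, 0.985, 0.174, 0.0]
wrist_force: [0.7, -0.7, 0.2]
opening: 1.0
grasp_force: 0.0
```

Call:
{"op": "carry_out", "data": {"plan": [[[0.028, 0.025, 0, 0, 0, 0, 1], [0.056, 0.05, 0, 0, 0, 0, 1], [0.083, 0.074, 0, 0, 0, 0, 1], [0.11, 0.099, 0, 0, 0, 0, 1], [0.138, 0.124, 0, 0, 0, 0, 1]]]}}

```text
time_s: 1.23
eef_pos: [0.4742, -0.2908, 0.2315]
eef_rot: [0.0, 0.985, 0.174, 0.0]
wrist_force: [1.0, -1.1, -0.2]
opening: 1.0
grasp_force: 0.0
```

Call:
{"op": "carry_out", "data": {"plan": [[[0.028, 0.025, 0, 0, 0, 0, 1], [0.056, 0.05, 0, 0, 0, 0, 1], [0.083, 0.074, 0, 0, 0, 0, 1], [0.11, 0.099, 0, 0, 0, 0, 1], [0.138, 0.124, 0, 0, 0, 0, 1]]]}}

```text
time_s: 1.65
eef_pos: [0.6122, -0.1667, 0.2313]
eef_rot: [0.0, 0.985, 0.174, 0.0]
wrist_force: [0.2, -1.5, 0.3]
opening: 1.002
grasp_force: 0.0
```

Call:
{"op": "carry_out", "data": {"plan": [[[0, -0.001, -0.03, 0, 0, 0, 1], [-0.001, -0.001, -0.06, 0, 0, 0, 1], [-0.001, -0.001, -0.09, 0, 0, 0, 1], [-0.001, -0.001, -0.12, 0, 0, 0, 1], [-0.001, -0.001, -0.151, 0, 0, 0, 1]]]}}

```text
time_s: 2.07
eef_pos: [0.6103, -0.169, 0.0792]
eef_rot: [0.0, 0.985, 0.174, 0.0]
wrist_force: [-1.0, -0.4, -0.3]
opening: 0.997
grasp_force: 0.0
```

Call:
{"op": "carry_out", "data": {"plan": [[[0, 0, 0, 0, 0, 0, 0], [0, 0, 0, 0, 0, 0, 0], [0, 0, 0, 0, 0, 0, 0], [0, 0, 0, 0, 0, 0, 0], [0, 0, 0, 0, 0, 0, 0]]]}}

```text
time_s: 2.48
eef_pos: [0.6116, -0.1698, 0.083]
eef_rot: [0.001, 0.985, 0.174, 0.002]
wrist_force: [-3.5, 2.9, -0.0]
opening: 0.316
grasp_force: 63.8
```

Call:
{"op": "carry_out", "data": {"plan": [[[0, 0, 0, 0, 0, 0, 0], [0, 0, 0, 0, 0, 0, 0], [0, 0, 0, 0, 0, 0, 0], [0, 0, 0, 0, 0, 0, 0], [0, 0, 0, 0, 0, 0, 0]]]}}

```text
time_s: 2.9
eef_pos: [0.6117, -0.1698, 0.083]
eef_rot: [0.001, 0.985, 0.174, 0.002]
wrist_force: [-0.0, 0.9, 7.6]
opening: 0.32
grasp_force: 64.7
```

Call:
{"op": "carry_out", "data": {"plan": [[[0, 0, 0.02, 0, 0, 0, 0], [0, 0, 0.045, 0, 0, 0, 0], [0, 0, 0.075, 0, 0, 0, 0], [0, 0, 0.105, 0, 0, 0, 0], [0, 0, 0.135, 0, 0, 0, 0]]]}}

```text
time_s: 3.32
eef_pos: [0.6098, -0.1691, 0.217]
eef_rot: [0.0, 0.985, 0.174, 0.0]
wrist_force: [0.6, -0.0, -2.0]
opening: 0.325
grasp_force: 63.6
```

Call:
{"op": "carry_out", "data": {"plan": [[[-0.005, 0.035, 0, 0, 0, 0, 0], [-0.01, 0.071, 0, 0, 0, 0, 0], [-0.015, 0.107, 0, 0, 0, 0, 0], [-0.02, 0.143, 0, 0, 0, 0, 0], [-0.024, 0.179, 0, 0, 0, 0, 0]]]}}

```text
time_s: 3.73
eef_pos: [0.5854, 0.0112, 0.2159]
eef_rot: [0.0, 0.985, 0.174, 0.0]
wrist_force: [-0.1, 0.9, -1.8]
opening: 0.323
grasp_force: 63.7
```

Call:
{"op": "carry_out", "data": {"plan": [[[-0.005, 0.035, 0, -0.017, -0.098, 0, 0], [-0.01, 0.071, 0, -0.036, -0.195, 0, 0], [-0.015, 0.107, -0.005, -0.054, -0.293, 0, 0], [-0.02, 0.143, -0.01, -0.075, -0.39, 0, 0], [-0.024, 0.178, -0.016, -0.094, -0.488, 0, 0]]]}}

```text
time_s: 4.15
eef_pos: [0.5617, 0.1893, 0.2012]
eef_rot: [0.087, 0.954, 0.168, 0.233]
wrist_force: [1.2, -1.6, -2.1]
opening: 0.32
grasp_force: 63.8
```

Call:
{"op": "carry_out", "data": {"plan": [[[0, 0, 0, 0, 0, 0, 0], [0, 0, 0, 0, 0, 0, 0], [0, 0, 0, 0, 0, 0, 0], [0, 0, 0, 0, 0, 0, 0], [0, 0, 0, 0, 0, 0, 0]]]}}

```text
time_s: 4.57
eef_pos: [0.5635, 0.1856, 0.2002]
eef_rot: [0.088, 0.955, 0.167, 0.229]
wrist_force: [0.7, -1.1, -1.7]
opening: 0.32
grasp_force: 63.8
```

```bash
python3 - <<'E'
from h import *
c=snap('side','s1.png');print(get_obs()['eef_pos'],get_obs()['eef_rot'],get_obs()['time_s'])
label(c)
E
```

```text
[0.56341261 0.18550726 0.2000321 ] [0.08804831 0.95487689 0.16712832 0.22918497] 4.6167
label n [-0.46908273  0.08748255  0.87881067] tilt 0.49743234018718896 face 591
dark110 28 [0.0494 0.0312] ctr [0.649  0.1712 0.0453]
dark150 40 [0.0494 0.0351] ctr [0.6478 0.1715 0.0446]
face 774 [0.1017 0.1098] ctr [0.6484 0.1717 0.0449]
```

View pics/s1.png

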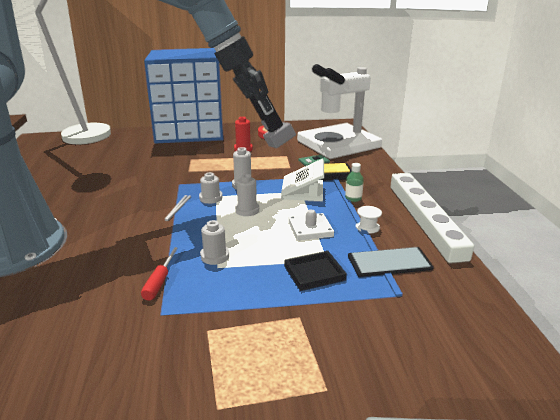

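The scanner is held at about (278,132), aimed along the label normal with the label at (303,178). I hold it for two seconds, then measure the empty dock.

Call:
{"op": "carry_out", "data": {"plan": [[[0, 0, 0, 0, 0, 0, 0], [0, 0, 0, 0, 0, 0, 0], [0, 0, 0, 0, 0, 0, 0], [0, 0, 0, 0, 0, 0, 0], [0, 0, 0, 0, 0, 0, 0]]]}}

```text
time_s: 5.03
eef_pos: [0.5622, 0.187, 0.1993]
eef_rot: [0.088, 0.955, 0.168, 0.229]
wrist_force: [0.0, 0.4, -1.8]
opening: 0.32
grasp_force: 63.9
```

Call:
{"op": "carry_out", "data": {"plan": [[[0, 0, 0, 0, 0, 0, 0], [0, 0, 0, 0, 0, 0, 0], [0, 0, 0, 0, 0, 0, 0], [0, 0, 0, 0, 0, 0, 0], [0, 0, 0, 0, 0, 0, 0]]]}}

```text
time_s: 5.45
eef_pos: [0.5621, 0.1874, 0.1993]
eef_rot: [0.088, 0.955, 0.169, 0.229]
wrist_force: [0.2, 0.6, -1.4]
opening: 0.322
grasp_force: 63.9
```

Call:
{"op": "carry_out", "data": {"plan": [[[0, 0, 0, 0, 0, 0, 0], [0, 0, 0, 0, 0, 0, 0], [0, 0, 0, 0, 0, 0, 0], [0, 0, 0, 0, 0, 0, 0], [0, 0, 0, 0, 0, 0, 0]]]}}

```text
time_s: 5.87
eef_pos: [0.5621, 0.1872, 0.1993]
eef_rot: [0.088, 0.955, 0.169, 0.229]
wrist_force: [0.4, -0.2, -1.7]
opening: 0.319
grasp_force: 63.9
```

Call:
{"op": "carry_out", "data": {"plan": [[[0, 0, 0, 0, 0, 0, 0], [0, 0, 0, 0, 0, 0, 0], [0, 0, 0, 0, 0, 0, 0], [0, 0, 0, 0, 0, 0, 0], [0, 0, 0, 0, 0, 0, 0]]]}}

```text
time_s: 6.28
eef_pos: [0.5622, 0.1872, 0.1993]
eef_rot: [0.088, 0.955, 0.169, 0.229]
wrist_force: [0.2, 0.0, -2.4]
opening: 0.314
grasp_force: 63.9
```

Call:
{"op": "carry_out", "data": {"plan": [[[0, 0, 0, 0, 0, 0, 0], [0, 0, 0, 0, 0, 0, 0], [0, 0, 0, 0, 0, 0, 0], [0, 0, 0, 0, 0, 0, 0], [0, 0, 0, 0, 0, 0, 0]]]}}

```text
time_s: 6.7
eef_pos: [0.5622, 0.1873, 0.1993]
eef_rot: [0.088, 0.955, 0.169, 0.229]
wrist_force: [-0.6, 0.3, -2.7]
opening: 0.319
grasp_force: 63.9
```

```bash
python3 - <<'E'
from h import *
for n in ['scene','side']:
    c=snap(n);p=pts(c);ok=c['z_map']>0;X,Y,Z=p[...,0],p[...,1],p[...,2]
    b=ok&(X>.54)&(X<.69)&(Y>-.24)&(Y<-.08)
    for lo,hi in((.008,.02),(.012,.018),(.003,.009)):
        q=p[b&(Z>lo)&(Z<hi)];print('dock',lo,len(q),R(q))
    b=ok&(X>.58)&(X<.69)&(Y>-.07)&(Y<.05)
    q=p[b&(Z>.011)&(Z<.019)];print('block',len(q),R(q))
    q=p[b&(Z>.02)&(Z<.037)];print('pin',len(q),circ(q[:,:2],.012) if len(q)>5 else 0)
    q=p[b&(Z>.042)];print('tip',len(q),q.mean(0) if len(q) else 0)
    hs=cv2.cvtColor(c['pixels'],cv2.COLOR_RGB2HSV).astype(int)
    m=((hs[...,0]>8)&(hs[...,0]<24)&(hs[...,1]>90)&(hs[...,2]>150)&(abs(Z)<.012)&(Y>.3)&(Y<.43)&(X>.25)&(X<.75)).astype(np.uint8)
    m=cv2.morphologyEx(m,cv2.MORPH_OPEN,np.ones((3,3)));q=plane(c,m>0,.001)
    k=np.abs(q-np.median(q,0)).max(1)<.17;print('long',R(q[k]))
    print([ (o[2],o[3],o[4]) for o in nozzles(c,((.35,.56),(-.15,.27)))])
print(get_obs()['eef_pos'],get_obs()['time_s'])
E
```

```text
dock 0.008 640 ((631.7293090820312, -163.0594940185547), (131.02096557617188, 83.69454193115234), 12.405759811401367)
dock 0.012 477 ((611.76416015625, -166.7463836669922), (91.04293823242188, 82.75938415527344), 12.972089767456055)
dock 0.003 1004 ((617.0513916015625, -156.92031860351562), (120.48966979980469, 147.79238891601562), 88.24276733398438)
block 714 ((633.2520141601562, -11.37978744506836), (80.6905517578125, 82.8365478515625), 5.436117172241211)
pin 73 [ 0.6324 -0.01  ]
tip 32 [ 0.63350094 -0.01245148  0.04379654]
long ((507.16339111328125, 362.5914611816406), (95.4020004272461, 270.6814880371094), 88.5663833618164)
[(np.float64(0.0983), array([0.5041, 0.2198]), array([0.5013, 0.2227])), (np.float64(0.0865), array([0.5051, 0.0855]), array([0.493 , 0.0922])), (np.float64(0.0752), array([ 0.4305, -0.0913]), array([ 0.4288, -0.0899]))]
dock 0.008 759 ((632.7811279296875, -162.095947265625), (129.28765869140625, 84.04767608642578), 11.904808044433594)
dock 0.012 536 ((614.4876708984375, -165.95193481445312), (91.65601348876953, 84.0874252319336), 12.095874786376953)
dock 0.003 965 ((622.2982788085938, -146.48956298828125), (144.4338836669922, 130.865966796875), 14.92501163482666)
block 667 ((635.3200073242188, -8.220901489257812), (80.4756088256836, 85.53740692138672), 4.9525251388549805)
pin 75 [ 0.6363 -0.0085]
tip 35 [ 0.63497287 -0.01171375  0.04429833]
long ((502.5640563964844, 368.1280517578125), (92.23709869384766, 281.6050109863281), 87.9576644897461)
[(np.float64(0.1989), array([0.5518, 0.1738]), array([0.5749, 0.1836])), (np.float64(0.0984), array([0.5045, 0.2203]), array([0.5062, 0.0949])), (np.float64(0.0648), array([0.4233, 0.1601]), array([0.4229, 0.1624])), (np.float64(0.0767), array([ 0.4317, -0.0906]), array([ 0.4317, -0.0883]))]
[0.56216226 0.18725848 0.19936643] 6.8
```

Call:
{"op": "carry_out", "data": {"plan": [[[0.005, -0.035, 0.003, 0.017, 0.098, 0, 0], [0.01, -0.071, 0.006, 0.036, 0.195, 0, 0], [0.015, -0.107, 0.01, 0.054, 0.293, 0, 0], [0.02, -0.143, 0.013, 0.075, 0.39, 0, 0], [0.024, -0.178, 0.016, 0.094, 0.488, 0, 0]]]}}

```text
time_s: 7.22
eef_pos: [0.5869, 0.0074, 0.217]
eef_rot: [-0.001, 0.985, 0.174, -0.001]
wrist_force: [1.8, 0.6, -1.2]
opening: 0.323
grasp_force: 63.7
```

Call:
{"op": "carry_out", "data": {"plan": [[[0.005, -0.037, 0, 0, 0, 0, 0], [0.01, -0.073, 0, 0, 0, 0, 0], [0.015, -0.109, 0, 0, 0, -0.02, 0], [0.02, -0.145, 0, 0, 0, -0.05, 0], [0.025, -0.179, 0, 0, 0, -0.07, 0]]]}}

```text
time_s: 7.63
eef_pos: [0.6113, -0.1721, 0.2152]
eef_rot: [0.0, 0.99, 0.138, -0.001]
wrist_force: [0.2, 0.4, -1.8]
opening: 0.32
grasp_force: 63.7
```

Call:
{"op": "carry_out", "data": {"plan": [[[0, 0, 0, 0, 0, 0, 0], [0, 0, -0.03, 0, 0, 0, 0], [0, 0, -0.06, 0, 0, 0, 0], [0, 0, -0.09, 0, 0, 0, 0], [0, 0, -0.11, 0, 0, 0, 0]]]}}

```text
time_s: 8.05
eef_pos: [0.6098, -0.1692, 0.1021]
eef_rot: [-0.001, 0.99, 0.139, -0.002]
wrist_force: [-0.8, -0.1, -2.3]
opening: 0.32
grasp_force: 63.8
```

Call:
{"op": "carry_out", "data": {"plan": [[[0, 0, -0.005, 0, 0, 0, 0], [0, 0, -0.011, 0, 0, 0, 0], [0, 0, -0.016, 0, 0, 0, 0], [0, 0, -0.021, 0, 0, 0, 0], [0, 0, -0.021, 0, 0, 0, 0]]]}}

```text
time_s: 8.47
eef_pos: [0.6116, -0.1699, 0.0847]
eef_rot: [0.0, 0.99, 0.139, -0.0]
wrist_force: [-0.4, 0.1, -1.4]
opening: 0.32
grasp_force: 63.7
```

Call:
{"op": "carry_out", "data": {"plan": [[[0, 0, -0.001, 0, 0, 0, 0.3], [0, 0, -0.001, 0, 0, 0, 0.6], [0, 0, -0.001, 0, 0, 0, 1], [0, 0, -0.001, 0, 0, 0, 1], [0, 0, -0.001, 0, 0, 0, 1]]]}}

```text
time_s: 8.88
eef_pos: [0.6116, -0.17, 0.0841]
eef_rot: [0.0, 0.99, 0.139, -0.0]
wrist_force: [-0.1, 0.2, -0.4]
opening: 0.869
grasp_force: 0.0
```

Call:
{"op": "carry_out", "data": {"plan": [[[0, 0, 0.02, 0, 0, 0, 1], [0, 0, 0.05, 0, 0, 0, 1], [0, 0, 0.08, 0, 0, 0, 1], [0, 0, 0.115, 0, 0, 0, 1], [0, 0, 0.15, 0, 0, 0, 1]]]}}

```text
time_s: 9.3
eef_pos: [0.6108, -0.1696, 0.2347]
eef_rot: [-0.0, 0.99, 0.139, -0.001]
wrist_force: [0.9, -0.0, -0.2]
opening: 1.0
grasp_force: 0.0
```

```bash
python3 - <<'E'
from h import *
for n in ['scene','side']:
    c=snap(n);p=pts(c);ok=c['z_map']>0;X,Y,Z=p[...,0],p[...,1],p[...,2]
    b=ok&(X>.54)&(X<.69)&(Y>-.24)&(Y<-.08)
    q=p[b&(Z>.036)&(Z<.046)];print('head',len(q),R(q))
    q=p[b&(Z>.125)&(Z<.14)];print('top',len(q),np.median(q[:,2]),R(q))
    for o in nozzles(c,((.35,.56),(-.15,.27))): print(*o)
print(get_obs()['eef_pos'],get_obs()['wrist_force'])
E
```

```text
head 335 ((610.7871704101562, -170.87815856933594), (57.92401123046875, 51.55866622924805), 17.242624282836914)
top 219 0.13021201268875787 ((611.27783203125, -172.28390502929688), (34.58915328979492, 28.343524932861328), 15.506462097167969)
[295. 158.] 450 0.0984 [0.5038 0.2194] [0.5012 0.2228]
[264. 177.] 745 0.0866 [0.5051 0.0861] [0.492  0.0926]
[198. 212.] 494 0.0751 [ 0.4303 -0.0917] [ 0.4287 -0.0899]
head 365 ((612.3040161132812, -171.05914306640625), (59.40727233886719, 50.25248336791992), 16.657848358154297)
top 222 0.1314163007305209 ((613.0628662109375, -171.34738159179688), (36.507137298583984, 28.5423583984375), 15.999580383300781)
[244. 179.] 1046 0.0989 [0.5053 0.2203] [0.5061 0.0954]
[209. 184.] 358 0.0651 [0.4231 0.1597] [0.4228 0.1623]
[213. 238.] 682 0.0768 [ 0.4321 -0.0906] [ 0.4316 -0.0883]
[ 0.61475748 -0.17137148  0.24175765] [-0.06718498  0.08177276  0.71309164]
```

The scanner is back in its dock. Next come wrist-camera views straight over the gauge and then over the 100 mm nozzle.

Call:
{"op": "carry_out", "data": {"plan": [[[0.005, 0.032, 0, 0, 0, 0, 1], [0.01, 0.064, 0, 0, 0, 0, 1], [0.015, 0.096, 0, 0, 0, 0, 1], [0.021, 0.128, 0, 0, 0, 0, 1], [0.024, 0.159, 0, 0, 0, 0, 1]]]}}

```text
time_s: 9.82
eef_pos: [0.6354, -0.0093, 0.2333]
eef_rot: [-0.0, 0.99, 0.139, -0.0]
wrist_force: [0.5, -0.5, 0.0]
opening: 0.998
grasp_force: 0.0
```

Call:
{"op": "carry_out", "data": {"plan": [[[0, 0, 0, 0, 0, 0, 1], [0, 0, 0, 0, 0, 0, 1], [0, 0, 0, 0, 0, 0, 1], [0, 0, 0, 0, 0, 0, 1], [0, 0, 0, 0, 0, 0, 1]]]}}

```text
time_s: 10.23
eef_pos: [0.6351, -0.0121, 0.2333]
eef_rot: [-0.0, 0.99, 0.139, -0.001]
wrist_force: [0.2, 0.5, 0.9]
opening: 1.0
grasp_force: 0.0
```

```bash
python3 - <<'E'
from h import *
c=snap('wrist','w1.png');p=pts(c);ok=c['z_map']>0;X,Y,Z=p[...,0],p[...,1],p[...,2]
o=get_obs();print(o['eef_pos'],o['eef_rot'])
b=ok&(X>.58)&(X<.69)&(Y>-.07)&(Y<.05)
q=p[b&(Z>.041)];print('tip',len(q),q.mean(0),R(q))
q=p[b&(Z>.011)&(Z<.019)];print('block',len(q),R(q))
q=p[b&(Z>.02)&(Z<.037)];print('pin',len(q),circ(q[:,:2],.012) if len(q)>5 else 0)
E
```

```text
[ 0.63510345 -0.01202156  0.23330466] [-8.53382837e-05  9.90355069e-01  1.38550688e-01 -7.33239869e-04]
tip 36477 [ 0.64641902 -0.00881392  0.29991007] ((640.8264770507812, -9.79644775390625), (33.124149322509766, 130.23973083496094), 16.25545883178711)
block 5126 ((636.6776123046875, -9.10415267944336), (80.19735717773438, 79.85448455810547), 4.6459455490112305)
pin 61 [ 0.6364 -0.0092]
```

View pics/w1.png

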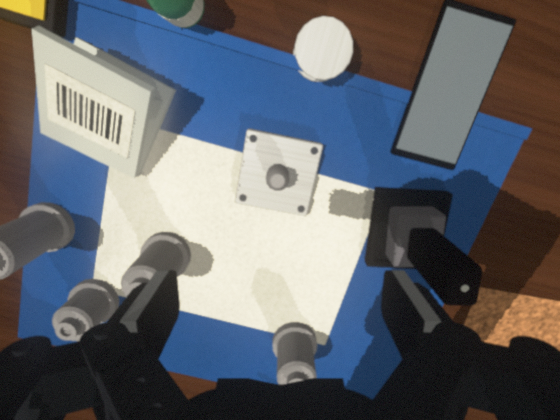

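Call:
{"op": "carry_out", "data": {"plan": [[[-0.02, 0.034, 0, 0, 0, 0, 1], [-0.04, 0.068, 0, 0, 0, 0, 1], [-0.06, 0.1, 0, 0, 0, 0, 1], [-0.08, 0.134, 0, 0, 0, 0, 1], [-0.1, 0.168, 0, 0, 0, 0, 1]]]}}

```text
time_s: 10.7
eef_pos: [0.5343, 0.1575, 0.2334]
eef_rot: [-0.0, 0.99, 0.138, -0.001]
wrist_force: [0.3, -0.1, 0.0]
opening: 1.0
grasp_force: 0.0
```

Call:
{"op": "carry_out", "data": {"plan": [[[-0.01, 0.03, 0, 0, 0, 0, 1], [-0.03, 0.064, 0, 0, 0, 0, 1], [-0.03, 0.064, 0, 0, 0, 0, 1], [-0.03, 0.064, 0, 0, 0, 0, 1], [-0.03, 0.064, 0, 0, 0, 0, 1]]]}}

```text
time_s: 11.12
eef_pos: [0.5056, 0.2206, 0.2335]
eef_rot: [0.0, 0.99, 0.139, -0.0]
wrist_force: [1.0, -0.4, -0.2]
opening: 1.001
grasp_force: 0.0
```

```bash
cat >> h.py <<'E'
def wnoz(x,y,H):
    c=snap('wrist');p=pts(c);ok=c['z_map']>0
    d=np.hypot(p[...,0]-x,p[...,1]-y)<.045
    Z=p[...,2]
    q=p[ok&d&(Z>H-.004)&(Z<H+.01)];print('stub',len(q),R(q),q[:,2].mean())
    q=p[ok&d&(Z>H-.014)&(Z<H-.0065)];(cx,cy),r=cv2.minEnclosingCircle((q[:,:2]*1000).astype(np.float32));print('shoulder',len(q),(cx,cy),r,R(q))
    o=get_obs();print('tcp',o['eef_pos'],o['time_s'])
E
python3 - <<'E'
from h import *
wnoz(.504,.221,.1)
E
```

```text
stub 571 ((505.9378662109375, 224.2332763671875), (21.677453994750977, 21.653608322143555), 69.7313003540039) 0.10049235410929037
shoulder 1390 (505.948486328125, 224.16795349121094) 22.207181930541992 ((505.8221130371094, 224.40350341796875), (43.47954559326172, 43.1429443359375), 17.758928298950195)
tcp [0.50589628 0.22012791 0.2334485 ] 11.1667
```

The wrist view shows the gauge block with its pin at (278,177). By this view the 100 mm nozzle stands at (0.5059,0.2242) and the gauge at (0.6367,−0.0091), with a common bias of about 1–2 mm. Grasping the 100 mm nozzle.

Call:
{"op": "carry_out", "data": {"plan": [[[-0.001, 0.003, -0.036, 0, 0, 0, 1], [-0.001, 0.003, -0.072, 0, 0, 0, 1], [-0.001, 0.003, -0.108, 0, 0, 0, 1], [-0.001, 0.003, -0.144, 0, 0, 0, 1], [-0.001, 0.003, -0.18, 0, 0, 0, 1]]]}}

```text
time_s: 11.58
eef_pos: [0.5052, 0.2224, 0.0519]
eef_rot: [-0.0, 0.99, 0.138, -0.0]
wrist_force: [0.9, 0.1, -0.2]
opening: 0.998
grasp_force: 0.0
```

Call:
{"op": "carry_out", "data": {"plan": [[[0, 0, 0, 0, 0, 0, 1], [0, 0, 0, 0, 0, 0, 0], [0, 0, 0, 0, 0, 0, 0], [0, 0, 0, 0, 0, 0, 0], [0, 0, 0, 0, 0, 0, 0]]]}}

```text
time_s: 12.0
eef_pos: [0.5068, 0.2246, 0.0566]
eef_rot: [-0.0, 0.99, 0.139, 0.002]
wrist_force: [0.4, -0.8, 0.2]
opening: 0.496
grasp_force: 60.5
```

Call:
{"op": "carry_out", "data": {"plan": [[[0, 0, 0, 0, 0, 0, 0], [0, 0, 0, 0, 0, 0, 0], [0, 0, 0, 0, 0, 0, 0], [0, 0, 0, 0, 0, 0, 0], [0, 0, 0, 0, 0, 0, 0]]]}}

```text
time_s: 12.42
eef_pos: [0.5067, 0.2247, 0.0566]
eef_rot: [-0.0, 0.99, 0.14, 0.002]
wrist_force: [0.2, -0.7, 6.7]
opening: 0.499
grasp_force: 60.8
```

Call:
{"op": "carry_out", "data": {"plan": [[[0, 0, 0.015, 0, 0, 0, 0], [0, 0, 0.035, 0, 0, 0, 0], [0, 0, 0.06, 0, 0, 0, 0], [0, 0, 0.085, 0, 0, 0, 0], [0, 0, 0.11, 0, 0, 0, 0]]]}}

```text
time_s: 12.83
eef_pos: [0.5044, 0.2244, 0.1659]
eef_rot: [-0.0, 0.99, 0.14, 0.0]
wrist_force: [0.1, 0.4, -1.5]
opening: 0.503
grasp_force: 61.2
```

Call:
{"op": "carry_out", "data": {"plan": [[[0.013, -0.023, 0, 0, 0, 0, 0], [0.026, -0.047, 0, 0, 0, 0, 0], [0.04, -0.07, 0, 0, 0, 0, 0], [0.053, -0.093, 0, 0, 0, 0, 0], [0.066, -0.117, 0, 0, 0, 0, 0]]]}}

```text
time_s: 13.25
eef_pos: [0.5711, 0.1064, 0.1651]
eef_rot: [0.0, 0.99, 0.14, 0.001]
wrist_force: [1.1, -0.0, -1.2]
opening: 0.497
grasp_force: 61.4
```

Call:
{"op": "carry_out", "data": {"plan": [[[0.013, -0.023, 0, 0, 0, 0, 0], [0.026, -0.047, 0, 0, 0, 0, 0], [0.04, -0.07, 0, 0, 0, 0, 0], [0.053, -0.093, 0, 0, 0, 0, 0], [0.066, -0.117, 0, 0, 0, 0, 0]]]}}

```text
time_s: 13.67
eef_pos: [0.6371, -0.0108, 0.165]
eef_rot: [0.0, 0.99, 0.14, 0.0]
wrist_force: [-0.4, -0.6, -1.4]
opening: 0.503
grasp_force: 61.4
```

Call:
{"op": "carry_out", "data": {"plan": [[[0, 0, -0.01, 0, 0, 0, 0], [0, 0, -0.03, 0, 0, 0, 0], [0, 0, -0.045, 0, 0, 0, 0], [0, 0, -0.055, 0, 0, 0, 0], [0, 0, -0.055, 0, 0, 0, 0]]]}}

```text
time_s: 14.08
eef_pos: [0.6345, -0.0092, 0.1064]
eef_rot: [-0.001, 0.99, 0.139, -0.002]
wrist_force: [-0.3, 0.6, -2.1]
opening: 0.498
grasp_force: 61.5
```

Call:
{"op": "carry_out", "data": {"plan": [[[0, 0, 0, 0, 0, 0, 0], [0, 0, 0, 0, 0, 0, 0], [0, 0, 0, 0, 0, 0, 0], [0, 0, 0, 0, 0, 0, 0], [0, 0, 0, 0, 0, 0, 0]]]}}

```text
time_s: 14.5
eef_pos: [0.6367, -0.0097, 0.1093]
eef_rot: [0.0, 0.99, 0.14, -0.0]
wrist_force: [-0.0, 0.4, -2.2]
opening: 0.502
grasp_force: 61.5
```

```bash
cat >> h.py <<'E'
def held(H):
    """xy of the held nozzle from flange blob, in both views"""
    zt=get_obs()['eef_pos']
    for n in ['scene','side']:
        c=snap(n,n+'_held.png');p=pts(c);px=c['pixels'].astype(int);ok=c['z_map']>0
        d=np.hypot(p[...,0]-zt[0],p[...,1]-zt[1])<.045
        base=zt[2]-(H-.0434)
        q=p[ok&d&(p[...,2]>base+.001)&(p[...,2]<base+.01)]
        print(n,'base',base,len(q),circ(q[:,:2],.028) if len(q)>5 else 0)
        b=ok&d
        q=p[b&(p[...,2]>.02)&(p[...,2]<.037)];print('  pin',len(q),circ(q[:,:2],.012) if len(q)>5 else 0)
    print('tcp',zt,get_obs()['wrist_force'],get_obs()['time_s'])
E
python3 - <<'E'
from h import *
held(.1)
a=cv2.imread('pics/scene_held.png');b=cv2.imread('pics/side_held.png')
cv2.imwrite('pics/c2.png',np.hstack([cv2.resize(a[150:270,240:360],(400,400)),cv2.resize(b[150:270,250:370],(400,400))]))
E
```

```text
scene base 0.052675168202614385 99 [ 0.6312 -0.0109]
  pin 67 [ 0.6327 -0.0101]
side base 0.052675168202614385 38 [ 0.6349 -0.0094]
  pin 0 0
tcp [ 0.63665436 -0.0097195   0.10927517] [-0.89643217  0.32512928 -2.11857533] 14.6
```

View pics/c2.png

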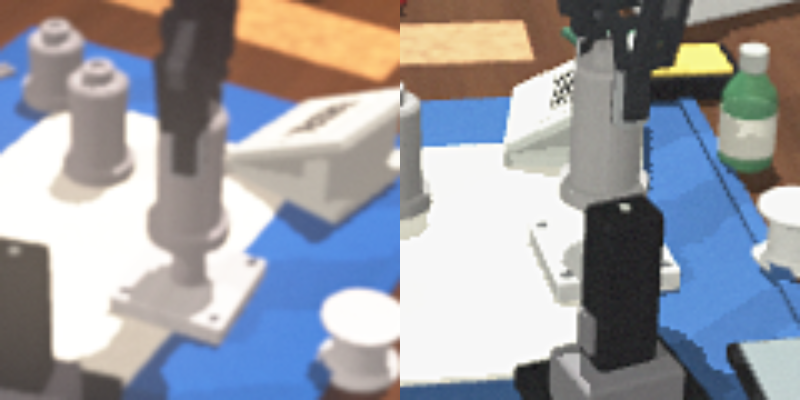

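The nozzle hangs centred over the pin: in the left crop the flange is at (187,215) and the pin at (187,265). Lowering it to just below the stop-short height.

Call:
{"op": "carry_out", "data": {"plan": [[[0, 0, -0.006, 0, 0, 0, 0], [0, 0, -0.011, 0, 0, 0, 0], [0, 0, -0.016, 0, 0, 0, 0], [0, 0, -0.02, 0, 0, 0, 0], [0, 0, -0.023, 0, 0, 0, 0]]]}}

```text
time_s: 15.02
eef_pos: [0.6376, -0.0094, 0.0893]
eef_rot: [-0.0, 0.99, 0.14, 0.0]
wrist_force: [-14.0, 4.3, 43.3]
opening: 0.501
grasp_force: 66.0
```

Call:
{"op": "carry_out", "data": {"plan": [[[0, 0, 0, 0, 0, 0, 0], [0, 0, 0, 0, 0, 0, 0], [0, 0, 0, 0, 0, 0, 0], [0, 0, 0, 0, 0, 0, 0], [0, 0, 0, 0, 0, 0, 0]]]}}

```text
time_s: 15.43
eef_pos: [0.6372, -0.0094, 0.0894]
eef_rot: [0.0, 0.99, 0.14, 0.0]
wrist_force: [-9.8, 2.4, 24.7]
opening: 0.498
grasp_force: 64.4
```

Call:
{"op": "carry_out", "data": {"plan": [[[-0.001, 0, 0, 0, 0, 0, 0], [-0.002, 0, 0, 0, 0, 0, 0], [-0.002, 0, 0, 0, 0, 0, 0], [-0.002, 0, 0, 0, 0, 0, 0], [-0.002, 0, 0, 0, 0, 0, 0]]]}}

```text
time_s: 15.85
eef_pos: [0.6365, -0.0095, 0.0894]
eef_rot: [0.0, 0.99, 0.14, 0.002]
wrist_force: [-3.9, 2.8, 19.8]
opening: 0.499
grasp_force: 63.6
```

It stops 18 mm short, and the height did not change when I relieved the side load. So the 100 mm nozzle goes to the square pad, carried over the scanner.

Call:
{"op": "carry_out", "data": {"plan": [[[0, 0, 0.02, 0, 0, 0, 0], [0, 0, 0.045, 0, 0, 0, 0], [0, 0, 0.075, 0, 0, 0, 0], [0, 0, 0.105, 0, 0, 0, 0], [0, 0, 0.135, 0, 0, 0, 0]]]}}

```text
time_s: 16.27
eef_pos: [0.6336, -0.0096, 0.2207]
eef_rot: [-0.0, 0.99, 0.139, -0.001]
wrist_force: [1.1, -1.1, -2.1]
opening: 0.498
grasp_force: 62.2
```

Call:
{"op": "carry_out", "data": {"plan": [[[-0.009, -0.038, 0, 0, 0, 0, 0], [-0.019, -0.077, 0, 0, 0, 0, 0], [-0.028, -0.116, 0, 0, 0, 0, 0], [-0.038, -0.155, 0, 0, 0, 0, 0], [-0.047, -0.194, 0, 0, 0, 0, 0]]]}}

```text
time_s: 16.68
eef_pos: [0.5862, -0.2051, 0.2197]
eef_rot: [-0.0, 0.99, 0.14, -0.001]
wrist_force: [0.5, 0.3, -1.8]
opening: 0.502
grasp_force: 62.4
```

Call:
{"op": "carry_out", "data": {"plan": [[[-0.009, -0.038, 0, 0, 0, 0, 0], [-0.019, -0.077, 0, 0, 0, 0, 0], [-0.028, -0.116, 0, 0, 0, 0, 0], [-0.038, -0.155, 0, 0, 0, 0, 0], [-0.047, -0.194, 0, 0, 0, 0, 0]]]}}

```text
time_s: 17.1
eef_pos: [0.539, -0.3994, 0.2195]
eef_rot: [-0.001, 0.99, 0.139, -0.001]
wrist_force: [1.1, 0.5, -1.3]
opening: 0.5
grasp_force: 62.4
```

Call:
{"op": "carry_out", "data": {"plan": [[[0, 0, -0.02, 0, 0, 0, 0], [0, 0, -0.055, 0, 0, 0, 0], [0, 0, -0.09, 0, 0, 0, 0], [0, 0, -0.12, 0, 0, 0, 0], [0, 0, -0.14, 0, 0, 0, 0]]]}}

```text
time_s: 17.52
eef_pos: [0.5381, -0.3961, 0.0754]
eef_rot: [-0.003, 0.99, 0.139, -0.002]
wrist_force: [-0.0, 0.2, -2.6]
opening: 0.498
grasp_force: 62.5
```

Call:
{"op": "carry_out", "data": {"plan": [[[0, 0, 0, 0, 0, 0, 0], [0, 0, 0, 0, 0, 0, 0], [0, 0, 0, 0, 0, 0, 0], [0, 0, 0, 0, 0, 0, 0], [0, 0, 0, 0, 0, 0, 0]]]}}

```text
time_s: 17.93
eef_pos: [0.5413, -0.3988, 0.0828]
eef_rot: [0.001, 0.99, 0.139, 0.0]
wrist_force: [-0.4, 1.2, -2.0]
opening: 0.499
grasp_force: 62.5
```

Call:
{"op": "carry_out", "data": {"plan": [[[0, 0, -0.008, 0, 0, 0, 0], [0, 0, -0.015, 0, 0, 0, 0], [0, 0, -0.021, 0, 0, 0, 0], [0, 0, -0.025, 0, 0, 0, 0], [0, 0, -0.025, 0, 0, 0, 0]]]}}

```text
time_s: 18.35
eef_pos: [0.54, -0.3975, 0.0567]
eef_rot: [-0.001, 0.99, 0.14, -0.001]
wrist_force: [-6.0, 4.7, 12.6]
opening: 0.501
grasp_force: 63.8
```

Call:
{"op": "carry_out", "data": {"plan": [[[0, 0, 0, 0, 0, 0, 0], [0, 0, 0, 0, 0, 0, 0.55], [0, 0, 0, 0, 0, 0, 0.7], [0, 0, 0, 0, 0, 0, 0.9], [0, 0, 0, 0, 0, 0, 1]]]}}

```text
time_s: 18.77
eef_pos: [0.54, -0.3976, 0.0548]
eef_rot: [-0.0, 0.99, 0.139, -0.001]
wrist_force: [-0.4, -0.2, 0.3]
opening: 0.947
grasp_force: 0.0
```

Call:
{"op": "carry_out", "data": {"plan": [[[0, 0, 0.02, 0, 0, 0, 1], [0, 0, 0.05, 0, 0, 0, 1], [0, 0, 0.085, 0, 0, 0, 1], [0, 0, 0.12, 0, 0, 0, 1], [0, 0, 0.16, 0, 0, 0, 1]]]}}

```text
time_s: 19.18
eef_pos: [0.5395, -0.3971, 0.2152]
eef_rot: [-0.001, 0.99, 0.139, -0.002]
wrist_force: [-1.0, -0.9, -0.3]
opening: 1.004
grasp_force: 0.0
```

```bash
python3 - <<'E'
from h import *
for n in ['scene','side']:
    c=snap(n,n+'2.png')
    for o in nozzles(c,((.35,.62),(-.46,.27))): print(*o)
    hs=cv2.cvtColor(c['pixels'],cv2.COLOR_RGB2HSV).astype(int);p=pts(c)
    m=((hs[...,0]<6)|(hs[...,0]>174))&(hs[...,1]>150)&(p[...,1]>.3)&(p[...,2]>.015)&(p[...,2]<.12)&(p[...,0]<.7)
    q=p[m];print('red',len(q),np.median(q,0) if len(q) else 0)
label(c)
print(get_obs()['eef_pos'])
E
```

```text
[264. 177.] 746 0.0865 [0.5052 0.0858] [0.4916 0.093 ]
[319. 191.] 75 0.0327 [0.6168 0.1389] None
[198. 212.] 492 0.0755 [ 0.43   -0.0909] [ 0.4288 -0.0901]
[239. 251.] 798 0.1317 [ 0.6079 -0.1739] [ 0.614  -0.2063]
[123. 325.] 1285 0.0991 [ 0.5365 -0.401 ] [ 0.5343 -0.4002]
red 523 [0.53124285 0.46660035 0.04231066]
[209. 184.] 359 0.0654 [0.4231 0.1593] [0.4231 0.1624]
[246. 191.] 591 0.0885 [0.5067 0.0869] [0.5069 0.0902]
[308. 253.] 834 0.1301 [ 0.5972 -0.1732] [ 0.6123 -0.1703]
[213. 238.] 685 0.0767 [ 0.432  -0.0907] [ 0.4317 -0.0882]
[285. 353.] 1751 0.1007 [ 0.5251 -0.4073] [ 0.5252 -0.4059]
red 450 [0.52193027 0.46385918 0.05398051]
label n [-0.36004486 -0.49972955  0.78780586] tilt 0.6635578458586827 face 59
dark150 57 [0.0955 0.0658] ctr [0.7221 0.1165 0.0496]
face 125 [0.0999 0.0688] ctr [0.7188 0.118  0.049 ]
[ 0.54327083 -0.40084118  0.22438891]
```

The 100 mm nozzle stands on the square pad. Going to the 88 mm one at about (0.507,0.090).

Call:
{"op": "carry_out", "data": {"plan": [[[-0.002, 0.033, 0, 0, 0, 0, 1], [-0.005, 0.066, 0, 0, 0, 0, 1], [-0.007, 0.098, 0, 0, 0, 0, 1], [-0.01, 0.131, 0, 0, 0, 0, 1], [-0.012, 0.164, 0, 0, 0, 0, 1]]]}}

```text
time_s: 19.7
eef_pos: [0.5277, -0.2324, 0.2149]
eef_rot: [-0.0, 0.99, 0.139, -0.001]
wrist_force: [0.2, -0.7, -0.2]
opening: 1.0
grasp_force: 0.0
```

Call:
{"op": "carry_out", "data": {"plan": [[[-0.002, 0.033, 0, 0, 0, 0, 1], [-0.005, 0.066, 0, 0, 0, 0, 1], [-0.007, 0.098, 0, 0, 0, 0, 1], [-0.01, 0.131, 0, 0, 0, 0, 1], [-0.012, 0.164, 0, 0, 0, 0, 1]]]}}

```text
time_s: 20.12
eef_pos: [0.5157, -0.0683, 0.2151]
eef_rot: [-0.0, 0.99, 0.139, -0.001]
wrist_force: [-0.3, -0.2, 0.8]
opening: 1.0
grasp_force: 0.0
```

Call:
{"op": "carry_out", "data": {"plan": [[[-0.002, 0.033, 0, 0, 0, 0, 1], [-0.005, 0.066, 0, 0, 0, 0, 1], [-0.007, 0.098, 0, 0, 0, 0, 1], [-0.01, 0.131, 0, 0, 0, 0, 1], [-0.012, 0.164, 0, 0, 0, 0, 1]]]}}

```text
time_s: 20.53
eef_pos: [0.5037, 0.0958, 0.2152]
eef_rot: [-0.0, 0.99, 0.139, -0.001]
wrist_force: [1.2, 0.2, -0.4]
opening: 0.999
grasp_force: 0.0
```

Call:
{"op": "carry_out", "data": {"plan": [[[0, 0, 0, 0, 0, 0, 1], [0, 0, 0, 0, 0, 0, 1], [0, 0, 0, 0, 0, 0, 1], [0, 0, 0, 0, 0, 0, 1], [0, 0, 0, 0, 0, 0, 1]]]}}

```text
time_s: 20.95
eef_pos: [0.5044, 0.093, 0.2152]
eef_rot: [-0.0, 0.99, 0.138, -0.001]
wrist_force: [0.0, -0.3, 1.0]
opening: 1.003
grasp_force: 0.0
```

```bash
python3 - <<'E'
from h import *
wnoz(.507,.0915,.088)
E
```

```text
stub 598 ((508.0323486328125, 89.17400360107422), (21.412179946899414, 20.997648239135742), 16.295318603515625) 0.08849684601270309
shoulder 1444 (507.6629333496094, 89.47679138183594) 21.970544815063477 ((507.9105224609375, 89.36648559570312), (43.2796516418457, 43.157196044921875), 78.31843566894531)
tcp [0.50440414 0.09306801 0.2152889 ] 21.0
```

Call:
{"op": "carry_out", "data": {"plan": [[[0.0035, -0.0035, -0.035, 0, 0, 0, 1], [0.0035, -0.0035, -0.07, 0, 0, 0, 1], [0.0035, -0.0035, -0.105, 0, 0, 0, 1], [0.0035, -0.0035, -0.14, 0, 0, 0, 1], [0.0035, -0.0035, -0.175, 0, 0, 0, 1]]]}}

```text
time_s: 21.42
eef_pos: [0.5079, 0.0898, 0.039]
eef_rot: [-0.0, 0.99, 0.139, -0.0]
wrist_force: [0.8, -0.6, -0.3]
opening: 0.999
grasp_force: 0.0
```

Call:
{"op": "carry_out", "data": {"plan": [[[0, 0, 0, 0, 0, 0, 1], [0, 0, 0, 0, 0, 0, 0], [0, 0, 0, 0, 0, 0, 0], [0, 0, 0, 0, 0, 0, 0], [0, 0, 0, 0, 0, 0, 0]]]}}

```text
time_s: 21.83
eef_pos: [0.5102, 0.0905, 0.0434]
eef_rot: [0.0, 0.99, 0.139, 0.002]
wrist_force: [-1.2, -0.3, 2.6]
opening: 0.499
grasp_force: 60.3
```

Call:
{"op": "carry_out", "data": {"plan": [[[0, 0, 0, 0, 0, 0, 0], [0, 0, 0, 0, 0, 0, 0], [0, 0, 0, 0, 0, 0, 0], [0, 0, 0, 0, 0, 0, 0], [0, 0, 0, 0, 0, 0, 0]]]}}

```text
time_s: 22.25
eef_pos: [0.5102, 0.0905, 0.0434]
eef_rot: [0.001, 0.99, 0.139, 0.002]
wrist_force: [0.7, -1.7, 5.4]
opening: 0.502
grasp_force: 60.5
```

Call:
{"op": "carry_out", "data": {"plan": [[[0, 0, 0.01, 0, 0, 0, 0], [0, 0, 0.025, 0, 0, 0, 0], [0, 0, 0.05, 0, 0, 0, 0], [0, 0, 0.07, 0, 0, 0, 0], [0, 0, 0.085, 0, 0, 0, 0]]]}}

```text
time_s: 22.67
eef_pos: [0.5089, 0.0908, 0.1291]
eef_rot: [0.0, 0.99, 0.14, 0.001]
wrist_force: [1.4, 0.4, -1.4]
opening: 0.502
grasp_force: 61.1
```

Call:
{"op": "carry_out", "data": {"plan": [[[0.026, -0.02, 0, 0, 0, 0, 0], [0.052, -0.04, 0, 0, 0, 0, 0], [0.078, -0.06, 0, 0, 0, 0, 0], [0.103, -0.08, 0, 0, 0, 0, 0], [0.128, -0.099, 0, 0, 0, 0, 0]]]}}

```text
time_s: 23.08
eef_pos: [0.6372, -0.0093, 0.1275]
eef_rot: [0.0, 0.99, 0.14, 0.0]
wrist_force: [0.9, 1.2, -0.6]
opening: 0.502
grasp_force: 61.2
```

Call:
{"op": "carry_out", "data": {"plan": [[[0, 0, 0, 0, 0, 0, 0], [0, 0, 0, 0, 0, 0, 0], [0, 0, 0, 0, 0, 0, 0], [0, 0, 0, 0, 0, 0, 0], [0, 0, 0, 0, 0, 0, 0]]]}}

```text
time_s: 23.5
eef_pos: [0.6349, -0.0072, 0.1258]
eef_rot: [-0.0, 0.99, 0.14, -0.001]
wrist_force: [0.3, -0.0, -1.9]
opening: 0.496
grasp_force: 61.4
```

Call:
{"op": "carry_out", "data": {"plan": [[[0.0015, -0.001, -0.01, 0, 0, 0, 0], [0.0015, -0.001, -0.02, 0, 0, 0, 0], [0.0015, -0.001, -0.028, 0, 0, 0, 0], [0.0015, -0.001, -0.031, 0, 0, 0, 0], [0.0015, -0.001, -0.031, 0, 0, 0, 0]]]}}

```text
time_s: 23.92
eef_pos: [0.6358, -0.0089, 0.0922]
eef_rot: [-0.001, 0.99, 0.139, -0.002]
wrist_force: [-1.5, -0.2, -2.0]
opening: 0.5
grasp_force: 61.4
```

Call:
{"op": "carry_out", "data": {"plan": [[[0, 0, 0, 0, 0, 0, 0], [0, 0, 0, 0, 0, 0, 0], [0, 0, 0, 0, 0, 0, 0], [0, 0, 0, 0, 0, 0, 0], [0, 0, 0, 0, 0, 0, 0]]]}}

```text
time_s: 24.33
eef_pos: [0.6374, -0.0093, 0.0948]
eef_rot: [-0.0, 0.99, 0.139, -0.0]
wrist_force: [0.3, 0.6, -0.7]
opening: 0.499
grasp_force: 61.4
```

```bash
python3 - <<'E'
from h import *
held(.088)
E
```

```text
scene base 0.05018260707979715 84 [ 0.6308 -0.0113]
  pin 67 [ 0.6328 -0.0099]
side base 0.05018260707979715 33 [ 0.6345 -0.0101]
  pin 0 0
tcp [ 0.6374256  -0.00933658  0.09478261] [-0.70630885  0.13325043 -1.74252109] 24.4333
```

Call:
{"op": "carry_out", "data": {"plan": [[[0, 0, -0.006, 0, 0, 0, 0], [0, 0, -0.011, 0, 0, 0, 0], [0, 0, -0.016, 0, 0, 0, 0], [0, 0, -0.019, 0, 0, 0, 0], [0, 0, -0.022, 0, 0, 0, 0]]]}}

```text
time_s: 24.85
eef_pos: [0.6384, -0.0088, 0.0761]
eef_rot: [-0.0, 0.99, 0.14, 0.0]
wrist_force: [-15.5, 4.2, 42.7]
opening: 0.502
grasp_force: 65.9
```

Call:
{"op": "carry_out", "data": {"plan": [[[0, 0, 0, 0, 0, 0, 0], [0, 0, 0, 0, 0, 0, 0], [0, 0, 0, 0, 0, 0, 0], [0, 0, 0, 0, 0, 0, 0], [0, 0, 0, 0, 0, 0, 0]]]}}

```text
time_s: 25.27
eef_pos: [0.6382, -0.0088, 0.0762]
eef_rot: [-0.0, 0.99, 0.14, 0.0]
wrist_force: [-9.7, 3.1, 23.1]
opening: 0.497
grasp_force: 64.4
```

Call:
{"op": "carry_out", "data": {"plan": [[[-0.002, 0, 0, 0, 0, 0, 0], [-0.002, 0, 0, 0, 0, 0, 0], [-0.002, 0, 0, 0, 0, 0, 0], [-0.002, 0, 0, 0, 0, 0, 0], [-0.002, 0, 0, 0, 0, 0, 0]]]}}

```text
time_s: 25.68
eef_pos: [0.6377, -0.0089, 0.0762]
eef_rot: [0.0, 0.99, 0.14, 0.002]
wrist_force: [-2.9, 4.0, 19.3]
opening: 0.501
grasp_force: 63.4
```

Call:
{"op": "carry_out", "data": {"plan": [[[0, 0, 0.02, 0, 0, 0, 0], [0, 0, 0.045, 0, 0, 0, 0], [0, 0, 0.075, 0, 0, 0, 0], [0, 0, 0.105, 0, 0, 0, 0], [0, 0, 0.135, 0, 0, 0, 0]]]}}

```text
time_s: 26.1
eef_pos: [0.6345, -0.0092, 0.2077]
eef_rot: [-0.0, 0.99, 0.139, -0.002]
wrist_force: [0.5, -1.5, -1.1]
opening: 0.498
grasp_force: 62.8
```

Call:
{"op": "carry_out", "data": {"plan": [[[-0.011, -0.026, 0, 0, 0, 0, 0], [-0.023, -0.053, 0, 0, 0, 0, 0], [-0.034, -0.079, 0, 0, 0, 0, 0], [-0.046, -0.106, 0, 0, 0, 0, 0], [-0.057, -0.132, 0, 0, 0, 0, 0]]]}}

```text
time_s: 26.52
eef_pos: [0.5771, -0.1422, 0.2067]
eef_rot: [-0.0, 0.99, 0.14, -0.001]
wrist_force: [0.6, -0.5, -1.6]
opening: 0.497
grasp_force: 63.0
```

Call:
{"op": "carry_out", "data": {"plan": [[[-0.011, -0.026, 0, 0, 0, 0, 0], [-0.023, -0.053, 0, 0, 0, 0, 0], [-0.034, -0.079, 0, 0, 0, 0, 0], [-0.046, -0.106, 0, 0, 0, 0, 0], [-0.057, -0.132, 0, 0, 0, 0, 0]]]}}

```text
time_s: 26.93
eef_pos: [0.52, -0.2744, 0.2066]
eef_rot: [-0.0, 0.99, 0.139, -0.001]
wrist_force: [0.4, 0.6, -1.8]
opening: 0.501
grasp_force: 63.0
```

Call:
{"op": "carry_out", "data": {"plan": [[[-0.011, -0.026, 0, 0, 0, 0, 0], [-0.023, -0.053, 0, 0, 0, 0, 0], [-0.034, -0.079, 0, 0, 0, 0, 0], [-0.046, -0.106, 0, 0, 0, 0, 0], [-0.057, -0.132, 0, 0, 0, 0, 0]]]}}

```text
time_s: 27.35
eef_pos: [0.463, -0.4063, 0.2066]
eef_rot: [-0.001, 0.99, 0.139, -0.001]
wrist_force: [-0.2, -0.9, -1.5]
opening: 0.502
grasp_force: 63.0
```

Call:
{"op": "carry_out", "data": {"plan": [[[0, 0, -0.02, 0, 0, 0, 0], [0, 0, -0.055, 0, 0, 0, 0], [0, 0, -0.09, 0, 0, 0, 0], [0, 0, -0.12, 0, 0, 0, 0], [0, 0, -0.14, 0, 0, 0, 0]]]}}

```text
time_s: 27.77
eef_pos: [0.4623, -0.4034, 0.063]
eef_rot: [-0.003, 0.99, 0.139, -0.002]
wrist_force: [-0.4, 0.1, -1.4]
opening: 0.496
grasp_force: 63.0
```

Call:
{"op": "carry_out", "data": {"plan": [[[0, 0, 0, 0, 0, 0, 0], [0, 0, 0, 0, 0, 0, 0], [0, 0, 0, 0, 0, 0, 0], [0, 0, 0, 0, 0, 0, 0], [0, 0, 0, 0, 0, 0, 0]]]}}

```text
time_s: 28.18
eef_pos: [0.4652, -0.4064, 0.0695]
eef_rot: [0.001, 0.99, 0.139, 0.0]
wrist_force: [0.1, -0.4, -0.6]
opening: 0.495
grasp_force: 63.0
```

Call:
{"op": "carry_out", "data": {"plan": [[[0, 0, -0.008, 0, 0, 0, 0], [0, 0, -0.015, 0, 0, 0, 0], [0, 0, -0.021, 0, 0, 0, 0], [0, 0, -0.0245, 0, 0, 0, 0], [0, 0, -0.0245, 0, 0, 0, 0]]]}}

```text
time_s: 28.6
eef_pos: [0.4638, -0.4049, 0.0435]
eef_rot: [-0.001, 0.99, 0.139, -0.001]
wrist_force: [-4.2, 3.4, 9.8]
opening: 0.5
grasp_force: 64.1
```

Call:
{"op": "carry_out", "data": {"plan": [[[0, 0, 0, 0, 0, 0, 0], [0, 0, 0, 0, 0, 0, 0.55], [0, 0, 0, 0, 0, 0, 0.7], [0, 0, 0, 0, 0, 0, 0.9], [0, 0, 0, 0, 0, 0, 1]]]}}

```text
time_s: 29.02
eef_pos: [0.4641, -0.4052, 0.0425]
eef_rot: [-0.0, 0.99, 0.139, -0.001]
wrist_force: [0.2, -0.8, -0.4]
opening: 0.943
grasp_force: 0.0
```

Call:
{"op": "carry_out", "data": {"plan": [[[0, 0, 0.02, 0, 0, 0, 1], [0, 0, 0.05, 0, 0, 0, 1], [0, 0, 0.085, 0, 0, 0, 1], [0, 0, 0.12, 0, 0, 0, 1], [0, 0, 0.16, 0, 0, 0, 1]]]}}

```text
time_s: 29.43
eef_pos: [0.4635, -0.4044, 0.203]
eef_rot: [-0.001, 0.99, 0.139, -0.001]
wrist_force: [0.7, -1.1, -0.4]
opening: 0.995
grasp_force: 0.0
```

Call:
{"op": "carry_out", "data": {"plan": [[[-0.003, 0.032, 0, 0, 0, 0, 1], [-0.006, 0.063, 0, 0, 0, 0, 1], [-0.01, 0.095, 0, 0, 0, 0, 1], [-0.013, 0.126, 0, 0, 0, 0, 1], [-0.016, 0.158, 0, 0, 0, 0, 1]]]}}

```text
time_s: 29.85
eef_pos: [0.4477, -0.246, 0.2027]
eef_rot: [-0.0, 0.99, 0.139, -0.001]
wrist_force: [0.8, 0.5, 0.8]
opening: 1.005
grasp_force: 0.0
```

Call:
{"op": "carry_out", "data": {"plan": [[[-0.003, 0.032, 0, 0, 0, 0, 1], [-0.006, 0.063, 0, 0, 0, 0, 1], [-0.01, 0.095, 0, 0, 0, 0, 1], [-0.013, 0.126, 0, 0, 0, 0, 1], [-0.016, 0.158, 0, 0, 0, 0, 1]]]}}

```text
time_s: 30.27
eef_pos: [0.4318, -0.0879, 0.2028]
eef_rot: [-0.0, 0.99, 0.139, -0.001]
wrist_force: [-0.4, 0.2, -0.8]
opening: 1.001
grasp_force: 0.0
```

Call:
{"op": "carry_out", "data": {"plan": [[[0, 0, 0, 0, 0, 0, 1], [0, 0, 0, 0, 0, 0, 1], [0, 0, 0, 0, 0, 0, 1], [0, 0, 0, 0, 0, 0, 1], [0, 0, 0, 0, 0, 0, 1]]]}}

```text
time_s: 30.68
eef_pos: [0.4323, -0.0903, 0.2028]
eef_rot: [-0.0, 0.99, 0.139, -0.001]
wrist_force: [0.9, -1.4, -0.1]
opening: 1.001
grasp_force: 0.0
```

```bash
python3 - <<'E'
from h import *
wnoz(.433,-.0885,.076)
snap('scene','scene3.png')
E
```

```text
stub 593 ((432.9983215332031, -88.89028930664062), (21.766130447387695, 21.407594680786133), 25.20686912536621) 0.07645959648417501
shoulder 1450 (432.7417297363281, -88.88481903076172) 22.020503997802734 ((432.88287353515625, -88.88311004638672), (43.34971618652344, 43.25304412841797), 72.46382904052734)
tcp [ 0.43227162 -0.09029075  0.20279507] 30.7333
```

View pics/scene3.png

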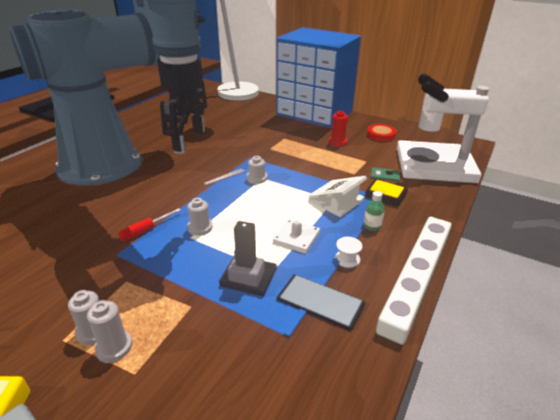

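The two blocked nozzles stand on the square pad at (85,318) and (108,332). The 76 mm nozzle is at (199,217). Picking it.

Call:
{"op": "carry_out", "data": {"plan": [[[0.0005, 0.001, -0.035, 0, 0, 0, 1], [0.0005, 0.001, -0.07, 0, 0, 0, 1], [0.0005, 0.001, -0.105, 0, 0, 0, 1], [0.0005, 0.001, -0.14, 0, 0, 0, 1], [0.0005, 0.001, -0.175, 0, 0, 0, 1]]]}}

```text
time_s: 31.2
eef_pos: [0.4328, -0.0889, 0.0265]
eef_rot: [0.0, 0.99, 0.139, -0.0]
wrist_force: [0.5, -0.2, -1.0]
opening: 1.001
grasp_force: 0.0
```

Call:
{"op": "carry_out", "data": {"plan": [[[0, 0, 0, 0, 0, 0, 1], [0, 0, 0, 0, 0, 0, 0], [0, 0, 0, 0, 0, 0, 0], [0, 0, 0, 0, 0, 0, 0], [0, 0, 0, 0, 0, 0, 0]]]}}

```text
time_s: 31.62
eef_pos: [0.4349, -0.0894, 0.0307]
eef_rot: [0.001, 0.99, 0.139, 0.002]
wrist_force: [-1.3, -0.4, 3.7]
opening: 0.5
grasp_force: 60.1
```

Call:
{"op": "carry_out", "data": {"plan": [[[0, 0, 0, 0, 0, 0, 0], [0, 0, 0, 0, 0, 0, 0], [0, 0, 0, 0, 0, 0, 0], [0, 0, 0, 0, 0, 0, 0], [0, 0, 0, 0, 0, 0, 0]]]}}

```text
time_s: 32.03
eef_pos: [0.4349, -0.0894, 0.0308]
eef_rot: [0.002, 0.99, 0.139, 0.002]
wrist_force: [-1.2, 0.2, 5.6]
opening: 0.501
grasp_force: 60.3
```

Call:
{"op": "carry_out", "data": {"plan": [[[0, 0, 0.01, 0, 0, 0, 0], [0, 0, 0.025, 0, 0, 0, 0], [0, 0, 0.05, 0, 0, 0, 0], [0, 0, 0.07, 0, 0, 0, 0], [0, 0, 0.085, 0, 0, 0, 0]]]}}

```text
time_s: 32.45
eef_pos: [0.4338, -0.0887, 0.1165]
eef_rot: [0.001, 0.99, 0.14, 0.001]
wrist_force: [0.2, -0.3, -1.2]
opening: 0.499
grasp_force: 61.2
```

Call:
{"op": "carry_out", "data": {"plan": [[[0.02, 0.008, 0, 0, 0, 0, 0], [0.04, 0.016, 0, 0, 0, 0, 0], [0.061, 0.024, 0, 0, 0, 0, 0], [0.081, 0.032, 0, 0, 0, 0, 0], [0.101, 0.0395, 0, 0, 0, 0, 0]]]}}

```text
time_s: 32.87
eef_pos: [0.5351, -0.0483, 0.115]
eef_rot: [0.0, 0.99, 0.14, 0.0]
wrist_force: [-1.2, -0.2, -1.4]
opening: 0.502
grasp_force: 61.2
```

Call:
{"op": "carry_out", "data": {"plan": [[[0.02, 0.008, 0, 0, 0, 0, 0], [0.04, 0.016, 0, 0, 0, 0, 0], [0.061, 0.024, 0, 0, 0, 0, 0], [0.081, 0.032, 0, 0, 0, 0, 0], [0.101, 0.0395, 0, 0, 0, 0, 0]]]}}

```text
time_s: 33.28
eef_pos: [0.6359, -0.0086, 0.1151]
eef_rot: [0.0, 0.99, 0.14, 0.0]
wrist_force: [0.7, -0.1, -1.7]
opening: 0.499
grasp_force: 61.2
```

Call:
{"op": "carry_out", "data": {"plan": [[[0, 0, -0.01, 0, 0, 0, 0], [0, 0, -0.02, 0, 0, 0, 0], [0, 0, -0.028, 0, 0, 0, 0], [0, 0, -0.031, 0, 0, 0, 0], [0, 0, -0.031, 0, 0, 0, 0]]]}}

```text
time_s: 33.7
eef_pos: [0.6327, -0.0093, 0.0804]
eef_rot: [-0.001, 0.99, 0.139, -0.002]
wrist_force: [-0.2, -0.2, -0.9]
opening: 0.499
grasp_force: 61.2
```

Call:
{"op": "carry_out", "data": {"plan": [[[0, 0, 0, 0, 0, 0, 0], [0, 0, 0, 0, 0, 0, 0], [0, 0, 0, 0, 0, 0, 0], [0, 0, 0, 0, 0, 0, 0], [0, 0, 0, 0, 0, 0, 0]]]}}

```text
time_s: 34.12
eef_pos: [0.6349, -0.0094, 0.0823]
eef_rot: [-0.0, 0.99, 0.139, -0.0]
wrist_force: [-0.5, -1.0, -2.1]
opening: 0.5
grasp_force: 61.2
```

```bash
python3 - <<'E'
from h import *
held(.076)
E
```

```text
scene base 0.049684958489030644 86 [ 0.6286 -0.0109]
  pin 67 [ 0.6325 -0.0102]
side base 0.049684958489030644 33 [ 0.6325 -0.0089]
  pin 0 0
tcp [ 0.63486262 -0.00935334  0.08228496] [-0.47572534  0.71026476 -1.03296087] 34.2167
```

Call:
{"op": "carry_out", "data": {"plan": [[[0.001, 0, -0.006, 0, 0, 0, 0], [0.001, 0, -0.011, 0, 0, 0, 0], [0.001, 0, -0.016, 0, 0, 0, 0], [0.001, 0, -0.019, 0, 0, 0, 0], [0.001, 0, -0.022, 0, 0, 0, 0]]]}}

```text
time_s: 34.63
eef_pos: [0.6372, -0.009, 0.0635]
eef_rot: [-0.0, 0.99, 0.14, 0.0]
wrist_force: [-14.1, 4.2, 43.4]
opening: 0.506
grasp_force: 65.3
```

Call:
{"op": "carry_out", "data": {"plan": [[[0, 0, 0, 0, 0, 0, 0], [0, 0, 0, 0, 0, 0, 0], [0, 0, 0, 0, 0, 0, 0], [0, 0, 0, 0, 0, 0, 0], [0, 0, 0, 0, 0, 0, 0]]]}}

```text
time_s: 35.05
eef_pos: [0.637, -0.009, 0.0636]
eef_rot: [0.0, 0.99, 0.14, 0.001]
wrist_force: [-7.3, 2.9, 22.2]
opening: 0.498
grasp_force: 63.9
```

Call:
{"op": "carry_out", "data": {"plan": [[[-0.002, 0, 0, 0, 0, 0, 0], [-0.002, 0, -0.001, 0, 0, 0, 0], [-0.003, 0, -0.002, 0, 0, 0, 0], [-0.003, 0, -0.002, 0, 0, 0, 0], [-0.002, 0, -0.002, 0, 0, 0, 0]]]}}

```text
time_s: 35.47
eef_pos: [0.6369, -0.009, 0.0635]
eef_rot: [0.001, 0.99, 0.14, 0.003]
wrist_force: [-9.1, 3.8, 31.7]
opening: 0.5
grasp_force: 63.9
```

```bash
python3 - <<'E'
from h import *
held(.076)
a=cv2.imread('pics/scene_held.png')
cv2.imwrite('pics/c3.png',cv2.resize(a[170:270,240:360],None,fx=5,fy=5,interpolation=2))
E
```

```text
scene base 0.030931996334340413 84 [ 0.6309 -0.0105]
  pin 48 [ 0.6396 -0.0258]
side base 0.030931996334340413 25 [ 0.635  -0.0105]
  pin 12 [ 0.6192 -0.0179]
tcp [ 0.63688658 -0.00899896  0.063532  ] [-7.98927991  3.25631034 30.0529219 ] 35.5667
```

View pics/c3.png

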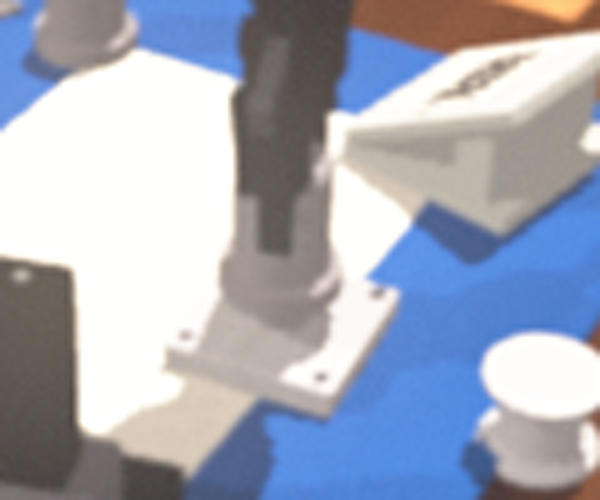

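The height did not change under 30 N, so the 76 mm nozzle also stops short and goes to the square pad.

Call:
{"op": "carry_out", "data": {"plan": [[[0, 0, 0.02, 0, 0, 0, 0], [0, 0, 0.045, 0, 0, 0, 0], [0, 0, 0.075, 0, 0, 0, 0], [0, 0, 0.105, 0, 0, 0, 0], [0, 0, 0.14, 0, 0, 0, 0]]]}}

```text
time_s: 35.98
eef_pos: [0.6322, -0.009, 0.197]
eef_rot: [-0.001, 0.99, 0.139, -0.003]
wrist_force: [1.0, 0.2, -1.7]
opening: 0.504
grasp_force: 63.3
```

Call:
{"op": "carry_out", "data": {"plan": [[[-0.01, -0.031, 0, 0, 0, 0, 0], [-0.02, -0.061, 0, 0, 0, 0, 0], [-0.03, -0.092, 0, 0, 0, 0, 0], [-0.04, -0.122, 0, 0, 0, 0, 0], [-0.05, -0.153, 0, 0, 0, 0, 0]]]}}

```text
time_s: 36.4
eef_pos: [0.5825, -0.1631, 0.1971]
eef_rot: [-0.001, 0.99, 0.14, -0.001]
wrist_force: [0.4, -0.0, -1.5]
opening: 0.501
grasp_force: 63.7
```

Call:
{"op": "carry_out", "data": {"plan": [[[-0.01, -0.031, 0, 0, 0, 0, 0], [-0.02, -0.061, 0, 0, 0, 0, 0], [-0.03, -0.092, 0, 0, 0, 0, 0], [-0.04, -0.122, 0, 0, 0, 0, 0], [-0.05, -0.153, 0, 0, 0, 0, 0]]]}}

```text
time_s: 36.82
eef_pos: [0.5325, -0.3163, 0.197]
eef_rot: [-0.001, 0.99, 0.139, -0.001]
wrist_force: [0.7, -0.3, -2.2]
opening: 0.503
grasp_force: 63.7
```

Call:
{"op": "carry_out", "data": {"plan": [[[0, 0, -0.02, 0, 0, 0, 0], [0, 0, -0.055, 0, 0, 0, 0], [0, 0, -0.09, 0, 0, 0, 0], [0, 0, -0.12, 0, 0, 0, 0], [0, 0, -0.14, 0, 0, 0, 0]]]}}

```text
time_s: 37.23
eef_pos: [0.5313, -0.3136, 0.0534]
eef_rot: [-0.002, 0.99, 0.139, -0.003]
wrist_force: [-0.2, 1.0, -2.0]
opening: 0.501
grasp_force: 63.7
```

Call:
{"op": "carry_out", "data": {"plan": [[[0, 0, 0, 0, 0, 0, 0], [0, 0, 0, 0, 0, 0, 0], [0, 0, 0, 0, 0, 0, 0], [0, 0, 0, 0, 0, 0, 0], [0, 0, 0, 0, 0, 0, 0]]]}}

```text
time_s: 37.65
eef_pos: [0.5349, -0.3162, 0.0601]
eef_rot: [0.001, 0.99, 0.139, 0.0]
wrist_force: [0.1, 0.4, -2.0]
opening: 0.503
grasp_force: 63.7
```

Call:
{"op": "carry_out", "data": {"plan": [[[0, 0, -0.009, 0, 0, 0, 0], [0, 0, -0.017, 0, 0, 0, 0], [0, 0, -0.023, 0, 0, 0, 0], [0, 0, -0.027, 0, 0, 0, 0], [0, 0, -0.027, 0, 0, 0, 0]]]}}

```text
time_s: 38.07
eef_pos: [0.5333, -0.3149, 0.0309]
eef_rot: [-0.001, 0.99, 0.139, -0.001]
wrist_force: [-3.4, 2.0, 6.6]
opening: 0.496
grasp_force: 64.1
```

Call:
{"op": "carry_out", "data": {"plan": [[[0, 0, 0, 0, 0, 0, 0], [0, 0, 0, 0, 0, 0, 0.55], [0, 0, 0, 0, 0, 0, 0.65], [0, 0, 0, 0, 0, 0, 0.72], [0, 0, 0, 0, 0, 0, 0.72]]]}}

```text
time_s: 38.48
eef_pos: [0.5337, -0.3153, 0.0307]
eef_rot: [-0.0, 0.99, 0.139, -0.001]
wrist_force: [0.3, 0.5, 0.1]
opening: 0.723
grasp_force: 0.0
```

Call:
{"op": "carry_out", "data": {"plan": [[[0, 0, 0.02, 0, 0, 0, 0.72], [0, 0, 0.05, 0, 0, 0, 0.72], [0, 0, 0.085, 0, 0, 0, 0.72], [0, 0, 0.12, 0, 0, 0, 0.8], [0, 0, 0.16, 0, 0, 0, 1]]]}}

```text
time_s: 38.9
eef_pos: [0.5329, -0.3146, 0.1912]
eef_rot: [-0.001, 0.99, 0.139, -0.001]
wrist_force: [0.3, -0.7, -0.1]
opening: 0.921
grasp_force: 0.0
```

Call:
{"op": "carry_out", "data": {"plan": [[[-0.007, 0.032, 0, 0, 0, 0, 1], [-0.015, 0.064, 0, 0, 0, 0, 1], [-0.022, 0.096, 0, 0, 0, 0, 1], [-0.03, 0.128, 0, 0, 0, 0, 1], [-0.037, 0.16, 0, 0, 0, 0, 1]]]}}

```text
time_s: 39.32
eef_pos: [0.496, -0.1539, 0.1909]
eef_rot: [-0.0, 0.99, 0.139, -0.001]
wrist_force: [0.1, 0.6, 0.4]
opening: 1.002
grasp_force: 0.0
```

Call:
{"op": "carry_out", "data": {"plan": [[[-0.007, 0.032, 0, 0, 0, 0, 1], [-0.015, 0.064, 0, 0, 0, 0, 1], [-0.022, 0.096, 0, 0, 0, 0, 1], [-0.03, 0.128, 0, 0, 0, 0, 1], [-0.037, 0.16, 0, 0, 0, 0, 1]]]}}

```text
time_s: 39.73
eef_pos: [0.459, 0.0062, 0.1909]
eef_rot: [-0.0, 0.99, 0.139, -0.0]
wrist_force: [0.8, 0.5, 0.5]
opening: 1.001
grasp_force: 0.0
```

Call:
{"op": "carry_out", "data": {"plan": [[[-0.007, 0.032, 0, 0, 0, 0, 1], [-0.015, 0.064, 0, 0, 0, 0, 1], [-0.022, 0.096, 0, 0, 0, 0, 1], [-0.03, 0.128, 0, 0, 0, 0, 1], [-0.037, 0.16, 0, 0, 0, 0, 1]]]}}

```text
time_s: 40.15
eef_pos: [0.422, 0.1662, 0.1911]
eef_rot: [-0.0, 0.99, 0.139, -0.0]
wrist_force: [0.1, -0.6, 0.3]
opening: 0.999
grasp_force: 0.0
```

Call:
{"op": "carry_out", "data": {"plan": [[[0, 0, 0, 0, 0, 0, 1], [0, 0, 0, 0, 0, 0, 1], [0, 0, 0, 0, 0, 0, 1], [0, 0, 0, 0, 0, 0, 1], [0, 0, 0, 0, 0, 0, 1]]]}}

```text
time_s: 40.57
eef_pos: [0.4231, 0.1637, 0.1908]
eef_rot: [-0.0, 0.99, 0.138, -0.001]
wrist_force: [-0.2, -0.4, -0.4]
opening: 1.002
grasp_force: 0.0
```

```bash
python3 - <<'E'
from h import *
wnoz(.425,.164,.064)
for n in ['scene','side']:
    c=snap(n)
    for o in nozzles(c,((.35,.62),(-.46,.27))): print(*o)
E
```

```text
stub 593 ((424.26739501953125, 161.60531616210938), (21.877981185913086, 20.99911117553711), 16.128808975219727) 0.06449736352464727
shoulder 1450 (424.2319641113281, 161.78945922851562) 22.03411865234375 ((424.3764953613281, 162.01388549804688), (43.533538818359375, 42.9248046875), 17.017805099487305)
tcp [0.42309015 0.16367421 0.19084638] 40.6167
[256. 166.] 277 0.0635 [0.4214 0.1582] [0.4434 0.1301]
[319. 191.] 79 0.0324 [0.6164 0.143 ] None
[239. 251.] 788 0.1317 [ 0.608  -0.1735] [ 0.6144 -0.2061]
[159. 295.] 827 0.0759 [ 0.5297 -0.3176] [ 0.5282 -0.3163]
[ 97. 320.] 2193 0.0986 [ 0.5151 -0.4144] [ 0.5029 -0.4188]
[209. 184.] 365 0.065 [0.4228 0.1605] [0.4229 0.1627]
[288. 185.] 121 0.0331 [0.6169 0.1395] None
[311. 245.] 1293 0.1325 [ 0.6075 -0.1739] [ 0.6071 -0.1643]
[279. 341.] 2783 0.1004 [ 0.5154 -0.4131] [ 0.5171 -0.4062]
[236. 360.] 1578 0.0884 [ 0.4607 -0.4075] [ 0.4606 -0.4055]
```

The 100 mm nozzle on the pad has been nudged about 2 cm, to (0.515,−0.414). That is still inside the square pad, and I will check it at the end. Picking the 64 mm nozzle.

Call:
{"op": "carry_out", "data": {"plan": [[[0.001, -0.002, -0.035, 0, 0, 0, 1], [0.001, -0.002, -0.07, 0, 0, 0, 1], [0.001, -0.002, -0.105, 0, 0, 0, 1], [0.001, -0.002, -0.14, 0, 0, 0, 1], [0.001, -0.002, -0.175, 0, 0, 0, 1]]]}}

```text
time_s: 41.13
eef_pos: [0.424, 0.1623, 0.0146]
eef_rot: [-0.0, 0.99, 0.139, -0.0]
wrist_force: [0.8, 0.1, -0.3]
opening: 1.003
grasp_force: 0.0
```

Call:
{"op": "carry_out", "data": {"plan": [[[0, 0, 0, 0, 0, 0, 1], [0, 0, 0, 0, 0, 0, 0], [0, 0, 0, 0, 0, 0, 0], [0, 0, 0, 0, 0, 0, 0], [0, 0, 0, 0, 0, 0, 0]]]}}

```text
time_s: 41.55
eef_pos: [0.4262, 0.1629, 0.0188]
eef_rot: [0.0, 0.99, 0.139, 0.002]
wrist_force: [-1.5, -2.1, 4.6]
opening: 0.499
grasp_force: 59.9
```

Call:
{"op": "carry_out", "data": {"plan": [[[0, 0, 0, 0, 0, 0, 0], [0, 0, 0, 0, 0, 0, 0], [0, 0, 0, 0, 0, 0, 0], [0, 0, 0, 0, 0, 0, 0], [0, 0, 0, 0, 0, 0, 0]]]}}

```text
time_s: 41.97
eef_pos: [0.4262, 0.1629, 0.0188]
eef_rot: [0.0, 0.99, 0.14, 0.002]
wrist_force: [-1.1, -1.4, 5.3]
opening: 0.504
grasp_force: 60.2
```

Call:
{"op": "carry_out", "data": {"plan": [[[0, 0, 0.01, 0, 0, 0, 0], [0, 0, 0.025, 0, 0, 0, 0], [0, 0, 0.05, 0, 0, 0, 0], [0, 0, 0.07, 0, 0, 0, 0], [0, 0, 0.085, 0, 0, 0, 0]]]}}

```text
time_s: 42.38
eef_pos: [0.4249, 0.163, 0.1045]
eef_rot: [-0.0, 0.99, 0.14, 0.002]
wrist_force: [0.0, 0.2, -2.0]
opening: 0.498
grasp_force: 61.2
```

Call:
{"op": "carry_out", "data": {"plan": [[[0.021, -0.017, 0, 0, 0, 0, 0], [0.042, -0.034, 0, 0, 0, 0, 0], [0.063, -0.051, 0, 0, 0, 0, 0], [0.084, -0.068, 0, 0, 0, 0, 0], [0.1055, -0.085, 0, 0, 0, 0, 0]]]}}

```text
time_s: 42.8
eef_pos: [0.5305, 0.077, 0.103]
eef_rot: [0.0, 0.99, 0.14, 0.001]
wrist_force: [0.8, 1.2, -1.8]
opening: 0.499
grasp_force: 61.3
```

Call:
{"op": "carry_out", "data": {"plan": [[[0.021, -0.017, 0, 0, 0, 0, 0], [0.042, -0.034, 0, 0, 0, 0, 0], [0.063, -0.051, 0, 0, 0, 0, 0], [0.084, -0.068, 0, 0, 0, 0, 0], [0.1055, -0.085, 0, 0, 0, 0, 0]]]}}

```text
time_s: 43.22
eef_pos: [0.6359, -0.0081, 0.103]
eef_rot: [0.0, 0.99, 0.139, 0.0]
wrist_force: [1.6, 0.1, -1.8]
opening: 0.499
grasp_force: 61.3
```

Call:
{"op": "carry_out", "data": {"plan": [[[0, 0, -0.01, 0, 0, 0, 0], [0, 0, -0.02, 0, 0, 0, 0], [0, 0, -0.028, 0, 0, 0, 0], [0, 0, -0.031, 0, 0, 0, 0], [0, 0, -0.031, 0, 0, 0, 0]]]}}

```text
time_s: 43.63
eef_pos: [0.6328, -0.0062, 0.0685]
eef_rot: [-0.001, 0.99, 0.14, -0.002]
wrist_force: [-0.2, -0.3, -1.8]
opening: 0.501
grasp_force: 61.5
```

Call:
{"op": "carry_out", "data": {"plan": [[[0, 0, 0, 0, 0, 0, 0], [0, 0, 0, 0, 0, 0, 0], [0, 0, 0, 0, 0, 0, 0], [0, 0, 0, 0, 0, 0, 0], [0, 0, 0, 0, 0, 0, 0]]]}}

```text
time_s: 44.05
eef_pos: [0.6349, -0.0072, 0.0703]
eef_rot: [-0.0, 0.99, 0.14, -0.0]
wrist_force: [0.3, -0.6, -2.4]
opening: 0.499
grasp_force: 61.5
```

```bash
python3 - <<'E'
from h import *
held(.064)
E
```

```text
scene base 0.049671604236374435 90 [ 0.6291 -0.0091]
  pin 69 [ 0.6327 -0.0099]
side base 0.049671604236374435 36 [ 0.6322 -0.0079]
  pin 0 0
tcp [ 0.6348808  -0.00717375  0.0702716 ] [ 0.33118484 -0.1229775  -1.64720585] 44.15
```

Call:
{"op": "carry_out", "data": {"plan": [[[0.001, -0.002, -0.003, 0, 0, 0, 0], [0.001, -0.002, -0.009, 0, 0, 0, 0], [0.001, -0.002, -0.015, 0, 0, 0, 0], [0.001, -0.002, -0.019, 0, 0, 0, 0], [0.001, -0.002, -0.022, 0, 0, 0, 0]]]}}

```text
time_s: 44.57
eef_pos: [0.6374, -0.0091, 0.0515]
eef_rot: [0.0, 0.99, 0.14, 0.001]
wrist_force: [-14.7, 4.5, 44.1]
opening: 0.502
grasp_force: 65.4
```

Call:
{"op": "carry_out", "data": {"plan": [[[0, 0, 0, 0, 0, 0, 0], [0, 0, 0, 0, 0, 0, 0], [0, 0, 0, 0, 0, 0, 0], [0, 0, 0, 0, 0, 0, 0], [0, 0, 0, 0, 0, 0, 0]]]}}

```text
time_s: 44.98
eef_pos: [0.6372, -0.0091, 0.0516]
eef_rot: [0.0, 0.99, 0.14, 0.001]
wrist_force: [-7.7, 2.8, 22.8]
opening: 0.5
grasp_force: 64.2
```

Call:
{"op": "carry_out", "data": {"plan": [[[-0.003, 0, -0.001, 0, 0, 0, 0], [-0.003, 0.001, -0.0015, 0, 0, 0, 0], [-0.004, -0.001, -0.0015, 0, 0, 0, 0], [-0.002, -0.002, -0.0015, 0, 0, 0, 0], [-0.003, -0.0005, -0.0015, 0, 0, 0, 0]]]}}

```text
time_s: 45.4
eef_pos: [0.637, -0.0091, 0.0517]
eef_rot: [0.0, 0.99, 0.14, 0.004]
wrist_force: [1.0, 0.8, 21.7]
opening: 0.503
grasp_force: 63.9
```

```bash
python3 - <<'E'
from h import *
c=snap('side');s=snap('scene');o=get_obs();print(o['eef_pos'],o['wrist_force'],o['torque'])
for n,c in(('side',c),('scene',s)):
    p=pts(c);Z=p[...,2];m=(c['z_map']>0)&(np.hypot(p[...,0]-.635,p[...,1]+.0105)<.05)
    # z histogram of nozzle-flange-ish points and body
    h,e=np.histogram(Z[m],np.arange(.005,.09,.005));print(n,dict(zip((e[:-1]*1000).round().astype(int).tolist(),h.tolist())))
    print([round(v) for v in pix(c,(.635,-.0105,.015))],[round(v) for v in pix(c,(.635,-.0105,.079))])
a=s['pixels'][:,:,::-1];b=c['pixels'][:,:,::-1]
w=snap('wrist')['pixels'][:,:,::-1]
cv2.imwrite('pics/c4.png',np.hstack([cv2.resize(a[195:255,262:332],None,fx=8,fy=8,interpolation=2)]))
E
```

```text
[ 0.63700997 -0.00919016  0.05163013] [-0.74576663  4.82979376 23.72817651] [0.99375915 0.20574018 0.06703144]
side {5: 26, 10: 108, 15: 139, 20: 0, 25: 0, 30: 7, 35: 17, 40: 23, 45: 29, 50: 11, 55: 19, 60: 30, 65: 40, 70: 47, 75: 60, 80: 59}
[310, 223] [311, 197]
scene {5: 61, 10: 485, 15: 79, 20: 1, 25: 0, 30: 30, 35: 46, 40: 120, 45: 28, 50: 27, 55: 23, 60: 39, 65: 39, 70: 34, 75: 34, 80: 43}
[297, 232] [297, 208]
```

View pics/c4.png

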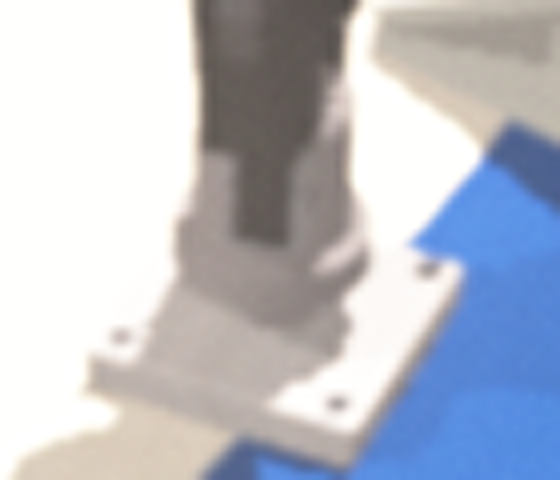

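The 64 mm nozzle also stands 18 mm above the block. It is rigid under 22 N with no side load, so it stops short too, and goes to the fourth spot on the square pad.

Call:
{"op": "carry_out", "data": {"plan": [[[0, 0, 0.02, 0, 0, 0, 0], [0, 0, 0.045, 0, 0, 0, 0], [0, 0, 0.08, 0, 0, 0, 0], [0, 0, 0.115, 0, 0, 0, 0], [0, 0, 0.15, 0, 0, 0, 0]]]}}

```text
time_s: 45.97
eef_pos: [0.6317, -0.0096, 0.1965]
eef_rot: [-0.0, 0.99, 0.139, -0.002]
wrist_force: [0.9, -0.6, -2.5]
opening: 0.496
grasp_force: 64.3
```

Call:
{"op": "carry_out", "data": {"plan": [[[-0.017, -0.031, 0, 0, 0, 0, 0], [-0.035, -0.062, 0, 0, 0, 0, 0], [-0.052, -0.093, 0, 0, 0, 0, 0], [-0.07, -0.124, 0, 0, 0, 0, 0], [-0.087, -0.154, 0, 0, 0, 0, 0]]]}}

```text
time_s: 46.38
eef_pos: [0.544, -0.1647, 0.1955]
eef_rot: [-0.0, 0.99, 0.14, -0.001]
wrist_force: [0.5, 0.1, -1.5]
opening: 0.497
grasp_force: 64.6
```

Call:
{"op": "carry_out", "data": {"plan": [[[-0.017, -0.031, 0, 0, 0, 0, 0], [-0.035, -0.062, 0, 0, 0, 0, 0], [-0.052, -0.093, 0, 0, 0, 0, 0], [-0.07, -0.124, 0, 0, 0, 0, 0], [-0.087, -0.154, 0, 0, 0, 0, 0]]]}}

```text
time_s: 46.8
eef_pos: [0.457, -0.3188, 0.1955]
eef_rot: [-0.001, 0.99, 0.139, -0.001]
wrist_force: [0.4, -0.3, -2.7]
opening: 0.498
grasp_force: 64.6
```

Call:
{"op": "carry_out", "data": {"plan": [[[0, 0, 0, 0, 0, 0, 0], [0, 0, 0, 0, 0, 0, 0], [0, 0, 0, 0, 0, 0, 0], [0, 0, 0, 0, 0, 0, 0], [0, 0, 0, 0, 0, 0, 0]]]}}

```text
time_s: 47.22
eef_pos: [0.4592, -0.3165, 0.1961]
eef_rot: [-0.0, 0.99, 0.14, -0.001]
wrist_force: [0.0, 0.7, -1.6]
opening: 0.5
grasp_force: 64.6
```

```bash
python3 - <<'E'
from h import *
from scipy.ndimage import label as L
c=snap('wrist','w5.png');p=pts(c);o=get_obs();print(o['eef_pos'])
for n,(x,y,H) in dict(n100=(.516,-.412,.1),n88=(.462,-.404,.088),n76=(.533,-.314,.076)).items():
    q=p[(c['z_map']>0)&(np.hypot(p[...,0]-x,p[...,1]-y)<.03)&(abs(p[...,2]-H)<.004)]
    if len(q): print(n,len(q),R(q))
for k in ['scene','side']:
    s=snap(k,k+'5.png');p=pts(s)
    for n,(x,y,H) in dict(n100=(.516,-.412,.1),n88=(.462,-.404,.088),n76=(.533,-.314,.076)).items():
        q=p[(s['z_map']>0)&(np.hypot(p[...,0]-x,p[...,1]-y)<.03)&(abs(p[...,2]-H)<.0025)]
        if len(q): print(k,n,len(q),R(q))
E
```

```text
[ 0.45922702 -0.31650788  0.19615429]
n100 859 ((516.6537475585938, -412.7974548339844), (21.70181655883789, 22.168304443359375), 7.407379627227783)
n88 692 ((461.4040222167969, -406.2551574707031), (22.49083137512207, 21.72529411315918), 59.6860237121582)
n76 739 ((531.4442749023438, -315.5745544433594), (20.993986129760742, 21.329017639160156), 15.981289863586426)
scene n100 97 ((514.7047119140625, -414.88427734375), (21.26198959350586, 23.413015365600586), 50.040584564208984)
scene n88 75 ((458.96270751953125, -407.9317321777344), (20.323122024536133, 21.10835838317871), 47.47132110595703)
scene n76 82 ((528.9567260742188, -316.9656677246094), (19.52351188659668, 22.077213287353516), 44.19660568237305)
side n100 159 ((516.057861328125, -412.1418151855469), (22.470125198364258, 21.494714736938477), 81.21630096435547)
side n88 148 ((460.3532409667969, -406.30126953125), (23.26044464111328, 19.158756256103516), 86.54918670654297)
side n76 109 ((531.2840576171875, -314.8774719238281), (23.356735229492188, 21.057846069335938), 70.76970672607422)
```

View pics/side5.png

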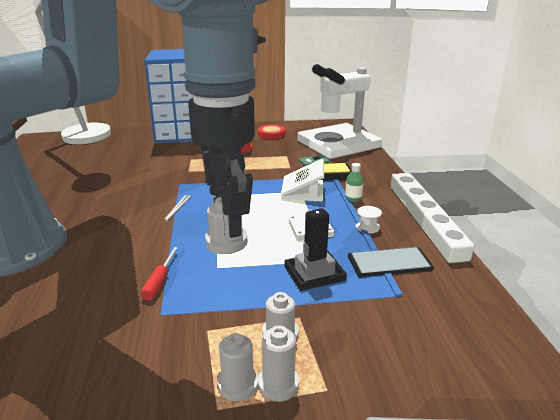

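The side view shows the three nozzles upright on the square pad: 88 at (237,365), 100 at (278,362) and 76 at (280,318). The held 64 mm nozzle is above the free corner. Setting it down.

Call:
{"op": "carry_out", "data": {"plan": [[[0, 0, -0.025, 0, 0, 0, 0], [0, 0, -0.06, 0, 0, 0, 0], [0, 0, -0.095, 0, 0, 0, 0], [0, 0, -0.125, 0, 0, 0, 0], [0, 0, -0.147, 0, 0, 0, 0]]]}}

```text
time_s: 47.78
eef_pos: [0.4579, -0.3161, 0.0466]
eef_rot: [-0.001, 0.99, 0.14, -0.002]
wrist_force: [-0.9, 0.6, -2.5]
opening: 0.497
grasp_force: 64.6
```

Call:
{"op": "carry_out", "data": {"plan": [[[0, 0, 0, 0, 0, 0, 0], [0, 0, 0, 0, 0, 0, 0], [0, 0, 0, 0, 0, 0, 0], [0, 0, 0, 0, 0, 0, 0], [0, 0, 0, 0, 0, 0, 0]]]}}

```text
time_s: 48.2
eef_pos: [0.4599, -0.3189, 0.0515]
eef_rot: [0.001, 0.99, 0.14, 0.0]
wrist_force: [0.3, 0.1, -1.8]
opening: 0.501
grasp_force: 64.5
```

Call:
{"op": "carry_out", "data": {"plan": [[[0, 0, -0.01, 0, 0, 0, 0], [0, 0, -0.019, 0, 0, 0, 0], [0, 0, -0.026, 0, 0, 0, 0], [0, 0, -0.0305, 0, 0, 0, 0], [0, 0, -0.0305, 0, 0, 0, 0]]]}}

```text
time_s: 48.62
eef_pos: [0.4584, -0.3171, 0.0191]
eef_rot: [-0.001, 0.99, 0.139, -0.001]
wrist_force: [-2.7, 4.1, 9.5]
opening: 0.502
grasp_force: 65.9
```

Call:
{"op": "carry_out", "data": {"plan": [[[0, 0, 0, 0, 0, 0, 0], [0, 0, 0, 0, 0, 0, 0.55], [0, 0, 0, 0, 0, 0, 0.65], [0, 0, 0, 0, 0, 0, 0.7], [0, 0, 0, 0, 0, 0, 0.7]]]}}

```text
time_s: 49.03
eef_pos: [0.4586, -0.3178, 0.0185]
eef_rot: [-0.0, 0.99, 0.139, -0.001]
wrist_force: [-0.1, -0.7, 1.4]
opening: 0.698
grasp_force: 0.0
```

Call:
{"op": "carry_out", "data": {"plan": [[[0, 0, 0.02, 0, 0, 0, 0.7], [0, 0, 0.05, 0, 0, 0, 0.7], [0, 0, 0.085, 0, 0, 0, 0.7], [0, 0, 0.12, 0, 0, 0, 0.7], [0, 0, 0.16, 0, 0, 0, 0.7]]]}}

```text
time_s: 49.45
eef_pos: [0.4579, -0.317, 0.1792]
eef_rot: [-0.001, 0.99, 0.139, -0.001]
wrist_force: [0.9, -0.6, -0.1]
opening: 0.701
grasp_force: 0.0
```

Call:
{"op": "carry_out", "data": {"plan": [[[-0.015, 0.02, 0.02, 0, 0, 0, 0.7], [-0.03, 0.04, 0.04, 0, 0, 0, 0.7], [-0.045, 0.06, 0.06, 0, 0, 0, 0.7], [-0.045, 0.06, 0.06, 0, 0, 0, 0.7], [-0.045, 0.06, 0.06, 0, 0, 0, 0.7]]]}}

```text
time_s: 49.87
eef_pos: [0.414, -0.2578, 0.2403]
eef_rot: [0.001, 0.99, 0.14, 0.0]
wrist_force: [0.5, 0.0, -0.5]
opening: 0.702
grasp_force: 0.0
```

```bash
python3 - <<'E'
from h import *
th=np.radians(5.2);C=np.array([.4983,-.3633])
A=np.array([[np.cos(th),np.sin(th)],[-np.sin(th),np.cos(th)]])
for k in ['scene','side','wrist']:
    s=snap(k,k+'6.png');p=pts(s)
    for n,(x,y,H) in dict(n100=(.516,-.412,.1),n88=(.462,-.404,.088),n76=(.533,-.314,.076),n64=(.458,-.319,.064),scan=(.611,-.171,.132)).items():
        q=p[(s['z_map']>0)&(np.hypot(p[...,0]-x,p[...,1]-y)<.035)&(abs(p[...,2]-H)<.003)]
        if len(q)>5:
            r=R(q);print(k,n,len(q),np.round(r[0]),np.round(r[1]),'pad',(A@(np.array(r[0])/1000-C)).round(3))
print(get_obs()['eef_pos'])
E
```

```text
scene n100 117 [ 515. -414.] [22. 23.] pad [ 0.012 -0.052]
scene n88 90 [ 469. -414.] [20. 47.] pad [-0.034 -0.048]
scene n76 85 [ 529. -317.] [20. 23.] pad [0.035 0.043]
scene n64 77 [ 455. -320.] [21. 21.] pad [-0.039  0.047]
scene scan 158 [ 610. -172.] [34. 27.] pad [0.129 0.181]
side n100 164 [ 516. -412.] [22. 22.] pad [ 0.013 -0.05 ]
side n88 167 [ 474. -408.] [21. 46.] pad [-0.029 -0.042]
side n76 116 [ 531. -316.] [21. 22.] pad [0.036 0.044]
side n64 113 [ 456. -318.] [22. 21.] pad [-0.038  0.049]
side scan 165 [ 612. -170.] [34. 26.] pad [0.131 0.182]
wrist n100 675 [ 517. -412.] [23. 21.] pad [ 0.014 -0.05 ]
wrist n88 561 [ 474. -407.] [22. 46.] pad [-0.028 -0.041]
wrist n76 572 [ 532. -316.] [21. 22.] pad [0.038 0.044]
wrist n64 442 [ 457. -318.] [22. 21.] pad [-0.037  0.049]
[ 0.41359699 -0.25796058  0.23781648]
```

View pics/side6.png

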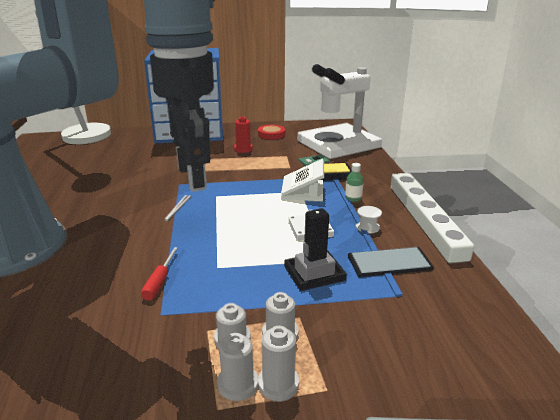

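All four nozzles stand upright on the square pad, with every centre within 0.052 m of its middle against the 0.063 m limit. The scanner is in its dock and the gripper is clear.

```bash
python3 -c "
from bench import hand_in
print(hand_in())"
```

```text
the job is handed in; nothing more can be done
None
```

I scanned the label and stood the scanner back in its dock; all four nozzles (100, 88, 76, 64 mm) stopped 18 mm short on the gauge and stand upright on the square pad; the job is handed in, and `hand_in()` gave no verdict.

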